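# Tighten the cap press's hold-down nut with a ring spanner

### The arm

A 6-joint arm with a two-finger parallel gripper is mounted at the origin on a cart in front of the work surface, level with it; the furniture and walls round the work are solid. World frame = base frame: x ahead of the robot, y to its left, z up, the work surface at z = 0. Lengths are in mm, angles in rad, forces in N, time in s.
With the tool pointing down it reaches from about 250 to 775 mm from the base axis. Payload 8.9 kg.
Tool frame: the origin (TCP) lies on the mounting face of the last link; the fingertips stand 173 mm ahead of it and the grasp point (between the pads) lies 155 mm ahead of it (arm.finger_overhang is the z of the fingertips in the tool frame, in mm); z points along the fingers, y is the direction in which the jaws open and shut (so a half turn about z gives the same grasp; the last joint's range is limited). The gripper opens to 85 mm and grips with 20 to 120 N. Pads are 22 mm wide; open, the fingers measure 114 mm over their backs; the gripper's body (76 mm by 85 mm) begins 54 mm behind the grasp point. The pads swing forward as they close: fully open they stand 13 mm farther back than shut.
Start: joints at [-1.254, 0.291, -0.153, 1.127, 0, 1.431], TCP at [231.096, -471.401, 404.705] pointing down, gripper open.
Joint ranges: [-2.52, 2.52], [-0.91, 1.74], [-1.3, 1.37], [-1.96, 2.02], [-1.52, 1.47], [-3.14, 3.14]. Speed limits (rad/s): [2.22, 2.22, 2.79, 3.14, 3.14, 3.14].

### API

Orientations are given as a unit quaternion [x, y, z, w].
In Python, from workcell import arm gives the robot as it stands.
- The arm moves only by the tool jog_arm, never from a script. Its argument "increments" is a list of rows, each a list of 2 entries, a list of its own where there are three numbers: the shift along the world's x, y, z in mm, then the turn, a rotation vector about the world's x, y, z in degrees. A call has 1 to 8 rows; each row shifts and turns the pose as measured when the row begins; what a row does not reach is not made up. A row lasts 1/10 s, in which the tool goes at most 50 mm and 8.59 degrees, less where a joint would pass 70% of its speed; a pose out of reach is approached as far as the arm can. A call with a gripper value outside its range is refused whole. "fingers" is the closure, from -1 (fully open) to 1 (shut), so that 0 is half open, set as the call begins (left out, the last holds). The fingers move at their own pace and stop on an object; the grip force is fixed at half the most. Time passes only in rows, so rows that do not move let the fingers close. It gives the time, the measured TCP pose, the force and the opening at its end, in the units of the state.
- arm.observe(): the state, without advancing time (a new reading comes with each control period).
- arm.capture(name): name is "side" or "top"; returns (picture, depth): 400x640x3 uint8, blue, green, red; 400x640 float32, mm along the optical axis (not along the pixel's ray), 0 where there is no reading.
- arm.get_calibration(name): a dict with "K" (3x3 intrinsics, pixels), "pose" (4x4, takes a point from camera to world coordinates). Camera axes: x right, y down, z forward; pixel columns grow to the right and rows downward; lengths in mm; the calibration is good to about 2 mm. A picture is of the moment at which its call begins. get_calibration takes no time and is no camera call.
- arm.hand_in(): hands the job in, once; it reports no verdict.
The state is a dict: "time": time; "joints": joint angles; "joint_vel": joint speeds; "effort": joint torques, N m; "tool_pos": TCP position; "tcp_rot": TCP orientation; "ft_force": force on the tool from outside, world axes, zero at the start; "moment": the same for the moment, N m; "grip_width": finger opening in mm.
Only numpy, scipy, OpenCV 4.12 (cv2) and the standard library are available. Lean on these libraries where they do the work, as an engineer would, in place of code of your own. Each camera call takes 0.05 s, during which the arm holds its last target. There are 200 camera calls.

### The job

The cap press has been set down in its new place and its front hold-down nut is only finger-tight. Take the ring spanner from the steel tray and tighten the nut clockwise with it, never with the fingers, until it is fully tight and the red stripes on nut and foot line up; the two ribs of the foot leave only a short swing, so lift the ring off the nut, swing back and reseat it for each stroke. Then lay the spanner flat on the floor of the tray again and let go, leaving the other things on the bench where they are.

Things in the scene. Friction and masses are not known exactly. Their poses are not given: they have to be found in the camera images.
- cap_press: Grey-green cast hand press fixed to the bench. Origin: on the bench under its front nut's axis; z up; -x is the open front of its foot. A seated spanner's ring rests on the foot's washer, 19 mm above the bench. Foot ends at x = -43 mm. Column and overhanging head: x 47 to 105, y -108 to 42 mm, 200 mm high; lever ball 275 mm up at x 120, y -106 mm.
- rib_end (a point): Top of the front end of the +y rib, at press x -31, y 39 mm, 37 mm above the bench. Two 8 mm ribs run along the press's x from here to the column, inner faces at y = +35 and -35 mm, rising to 88 mm at the column. With the ring on the nut, the handle can swing only about 37 degrees either side of the press's -x direction before it meets a rib.
- nut: Steel hexagon nut, 30 mm across flats, 18 mm high, top corners rounded off, on an upright 19 mm stud that ends 7 mm above it. Origin: on its axis at its underside, 19 mm above the bench; z up. Its x axis points to the corner painted with a red stripe; corners follow every 60 degrees. Right-hand thread: clockwise from above tightens.
- nut_turn (a joint): Turn of the nut in rad, growing clockwise seen from above (tightening). Starts at 0.2 to 0.7; hard stop, fully tight, at 2.8, where the nut's red stripe points along the press's -x, in line with the stripe on the foot. Stays where it is left. Takes 0.35 N m at first, 0.55 N m at the end (about 5 N at the handle 105 mm out). Turn the ring back about 5 degrees to unload it before lifting it off.
- spanner: Flat steel 12-point ring spanner, loose, 0.22 to 0.36 kg, 186 mm long, same on both faces. Origin: ring centre, on its underside; x along the handle, away from the ring. Ring 48 mm outside, 14 mm thick, bore 31.2 mm across flats, edges bevelled. Fits the nut when the handle's direction is a nut corner's plus any multiple of 30 degrees (about 4 degrees of play either way).
- spanner_grip (a point): Good place to grip the spanner: middle of its handle's thickness, 105 mm from the ring's centre, 7 mm above the spanner's underside. The handle is 16 mm wide, 9 mm thick, straight from 42 to 138 mm out; beyond it is a round end 23 mm wide, 14 mm thick.
- tool_tray: Steel tray 130 x 230 mm, fixed, rim 18 mm above the bench. Origin: centre of its underside; y along it. Floor 2 mm thick; inside x from -61 to 61 mm, y from -111 to 111 mm. The spanner starts along it, ring towards -y, near x = -15 mm; the marker lies near x = 43 mm. The spanner must end flat on this floor.
- marker: Red and white marker pen, 14 x 130 x 15 mm, lying along the tray at its +x side; origin at the centre of its underside. To be left in its place.
- tube_pack: Bagged white tube with blue and pink ends, 53 x 253 x 45 mm, lying at the right, at the back; origin at the centre of its underside. To be left in its place.
- loupe: Black loupe, 39 x 39 x 37 mm; origin at the centre of its underside. To be left in its place.
- timer: White bench timer, 62 x 62 x 22 mm; origin at the centre of its underside. To be left in its place.
- tape_roll: Roll of sealing tape lying flat, 87 x 87 x 18 mm; origin at the centre of its underside. To be left in its place.

How it is judged:
By the outcome, as a careful person would: the job done as asked, in the order asked, and still so for the second after the job is handed in, with the robot touching nothing.
It also fails if it takes over 67 s, if anything falls off the work surface, if the arm or the gripper's body presses on something with over 40 N, if the wrist force passes 120 N, or if a joint passes its speed limit or range.

## Working session

There is one attempt and no reset: what is moved stays moved. The work goes in short steps, Python scripts to look and compute and a tool call to move; the robot and the scene stay as the last step left them, time stands still between calls to the robot, and variables do not carry over. Pictures are saved under pics/ and viewed, about 8 in all and at most 12, crops included, and the job is handed in when it is done.

Besides the shell and the picture viewer there is one more tool, called by a JSON object that holds its "name" and its "arguments". jog_arm: Moves the arm, as the interface text tells. Its arguments: {"type":"object","properties":{"increments":{"type":"array"},"fingers":{"type":"number"}},"required":["increments"]}

```bash
mkdir -p pics; ls
cat > h.py <<'E'
import numpy as np, cv2
from workcell import arm
from scipy.spatial.transform import Rotation as R
def cap(n):
    im,d=arm.capture(n); c=arm.get_calibration(n); return im,d,np.array(c["K"]),np.array(c["pose"])
def cloud(d,K,T):
    v,u=np.mgrid[:d.shape[0],:d.shape[1]]
    P=np.stack([(u-K[0,2])*d/K[0,0],(v-K[1,2])*d/K[1,1],d],-1)
    W=P@T[:3,:3].T+T[:3,3]; W[d<=0]=np.nan; return W
def proj(p,K,T):
    q=(np.asarray(p,float)-T[:3,3])@T[:3,:3]; q=q@K.T; return q[...,:2]/q[...,2:]
E
python3 - <<'E'
from h import *
for n in("top","side"):
    im,d,K,T=cap(n); cv2.imwrite(f"pics/{n}0.png",im); np.savez(f"{n}0.npz",im=im,d=d,K=K,T=T)
    print(n,K.round(1).tolist(),T.round(3).tolist(),np.nanmin(d),np.nanmax(d))
print(arm.observe())
E
```

```text
pics
top [[424.2, 0.0, 314.3], [0.0, 424.2, 203.9], [0.0, 0.0, 1.0]] [[0.007, -0.994, 0.108, 397.232], [-1.0, -0.006, 0.007, 0.256], [-0.007, -0.108, -0.994, 1583.023], [0.0, 0.0, 0.0, 1.0]] 0.0 2566.4995
side [[501.6, 0.0, 322.5], [0.0, 501.6, 205.3], [0.0, 0.0, 1.0]] [[-0.999, 0.04, -0.027, 620.864], [0.042, 0.454, -0.89, 1386.118], [-0.023, -0.89, -0.455, 778.105], [0.0, 0.0, 0.0, 1.0]] 0.0 3566.2534
{'time': 0.1, 'joints': array([-1.25431830e+00,  2.91257921e-01, -1.54016536e-01,  1.12668574e+00,
        1.67017962e-05,  1.43145631e+00]), 'joint_vel': array([ 0.00046138, -0.00297421,  0.00198587,  0.00244116,  0.00022341,
       -0.00054668]), 'effort': array([ 6.28055404e-04, -5.37973452e+01,  3.31919110e+01,  9.29546513e-03,
       -3.19764940e-04, -1.39485931e-05]), 'tool_pos': array([ 231.03662063, -471.24078492,  404.18476086]), 'tcp_rot': array([ 9.74140798e-01,  2.25941068e-01, -4.31560167e-05, -5.80394222e-04]), 'ft_force': array([ 0.23289801, -0.55069387, -0.5611629 ]), 'moment': array([ 0.01575432, -0.04945187, -0.02253329]), 'grip_width': 85.08921348731539}
```

View pics/top0.png

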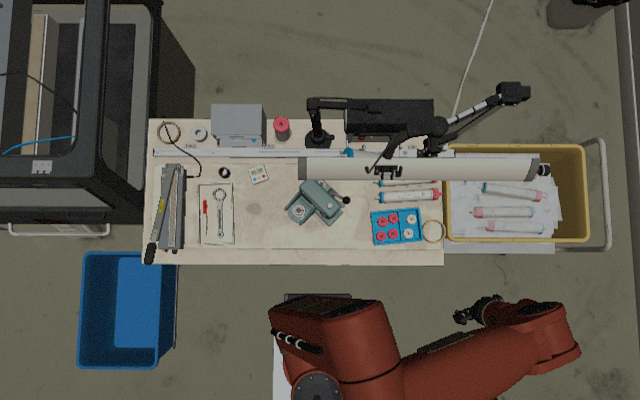

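View pics/side0.png

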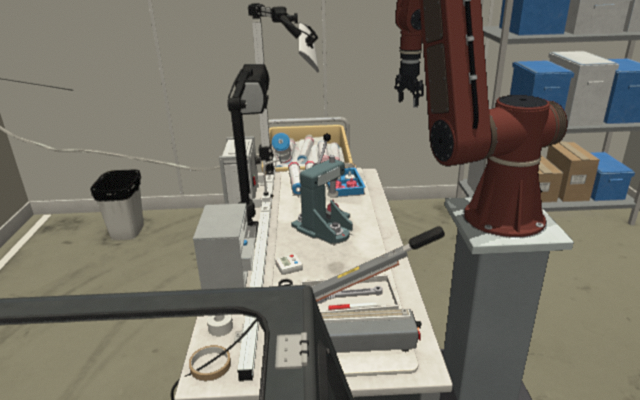

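The top view shows the tray at about (216,213) with the spanner ring at (220,192), the marker at (206,208), and the press with its nut near (299,210). The side view shows a lever or arm tool passing in front of the tray.

Run:
```python
from h import *
z=np.load("top0.npz"); W=cloud(z["d"],z["K"],z["T"])
im=z["im"][170:250,190:350]; cv2.imwrite("pics/c1.png",cv2.resize(im,(800,400),interpolation=cv2.INTER_CUBIC))
H=W[...,2]
np.set_printoptions(linewidth=250,suppress=True)
print("bench",np.nanmedian(H[235:250,250:290]))
print("tray z"); print(H[182:248:2,196:238:2].round().astype(int))
print("press z"); print(H[176:228:2,280:354:2].round().astype(int))
print("W at ring",W[192,220],"tray corners",W[184,200],W[243,234])
s=np.load("side0.npz"); cv2.imwrite("pics/c2.png",cv2.resize(s["im"][150:310,270:430],(800,800)[:2] if 0 else (600,600),interpolation=cv2.INTER_CUBIC))
```

```text
bench -0.8882801609190665
tray z
[[                   4                   -4                   -3                   -2                   -1                    2                   -2                   -6                   -1                    4                    4
                    14                   19                   16                   17                   20                   23                   19                    1                   -5                   -2]
 [                  -5                   19                   19                   15                    8                   11                    5                    5                    3                    2                    6
                     5                    3                    4                    5                    5                   -1                    1                    4                    1                    0]
 [                   2                   20                    7                    4                    0                    3                    8                    5      
[... 28227 characters left out ...]
      1                   -3                    0                   -4                    1                   -2
                     2                    0                    1                    2                    4                    2                    9                   -2                   -1                   -3                   -2
                    -1                   -3                   -5                    0]]
W at ring [613.18177376 368.56171559  -2.69765536] tray corners [639.86907942 439.13276883  19.45356346] [421.63862405 309.78109306   0.40109263]<stdin>:7: RuntimeWarning: invalid value encountered in cast
<stdin>:8: RuntimeWarning: invalid value encountered in cast
```

View pics/c1.png

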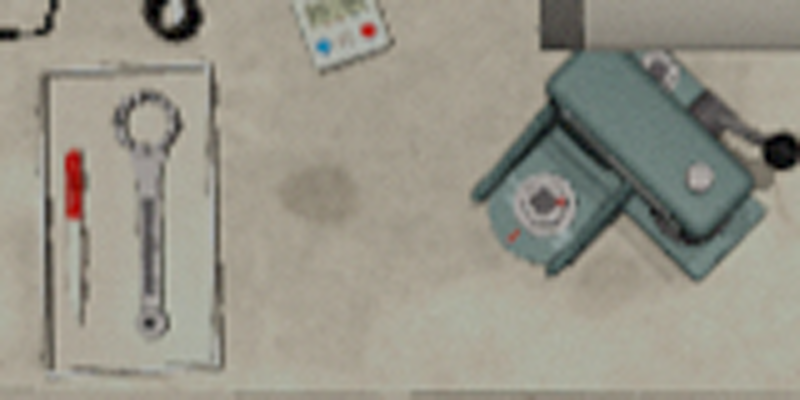

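View pics/c2.png

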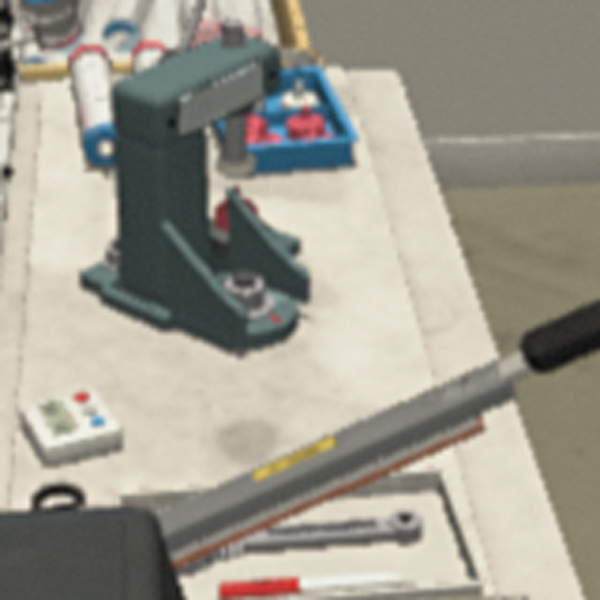

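```bash
cat > m.py <<'E'
from h import *
from scipy.optimize import minimize
np.set_printoptions(linewidth=200,suppress=True,precision=1)
z=np.load("top0.npz"); im,d,K,T=z["im"],z["d"],z["K"],z["T"]; W=cloud(d,K,T); H=np.nan_to_num(W[...,2])
def atz(u,v,zz):
    r=T[:3,:3]@np.linalg.inv(K)@np.array([u,v,1.]); return T[:3,3]+r*(zz-T[2,3])/r[2]
S=8; big=cv2.resize(im[165:255,190:360],None,fx=S,fy=S,interpolation=cv2.INTER_CUBIC).astype(float)
def poly(M,P):  # project polygon at subpixel to mask in crop
    q=proj(P,K,T)-[190,165]; cv2.fillPoly(M,[np.round(((q+.5)*S-.5)*16).astype(np.int32)],1,shift=4)
Hb=cv2.resize(H[165:255,190:360],None,fx=S,fy=S,interpolation=cv2.INTER_NEAREST)
def cost(p,full=False):
    x,y,a=p; c,s=np.cos(a),np.sin(a)
    def w(pts): pts=np.array(pts,float); return np.c_[x+c*pts[:,0]-s*pts[:,1],y+s*pts[:,0]+c*pts[:,1],pts[:,2]]
    M=np.zeros(Hb.shape,np.uint8)
    for z0 in(100,150,200): poly(M,w([[47,-108,z0],[105,-108,z0],[105,42,z0],[47,42,z0]]))
    for sgn in(1,-1):
        poly(M,w([[-31,sgn*35,37],[-31,sgn*43,37],[47,sgn*43,88],[47,sgn*35,88]]))
    if full: return M
    D=(Hb>42)&(Hb<240); V=(Hb<240)
    V=V.copy(); V[:, :90*S]=0; q=(atzpix(x,y)); 
    cv2r=np.hypot(*(np.mgrid[:Hb.shape[0],:Hb.shape[1]][::-1]-q[:,None,None])); V&=cv2r>14/3.7*S*1.3
    V[:,150*S:]=0
    return ((M>0)!=D)[V].mean()
def atzpix(x,y): return ((proj([[x,y,40]],K,T)[0]-[190,165])+.5)*S-.5
if __name__=="__main__":
    n=atz(298.6,210.6,44); print("nut guess",n)
    best=min((minimize(cost,[n[0],n[1],np.radians(a)],method="Nelder-Mead",options=dict(initial_simplex=[[n[0],n[1],np.radians(a)],[n[0]+8,n[1],np.radians(a)],[n[0],n[1]+8,np.radians(a)],[n[0],n[1],np.radians(a+6)]])) for a in(-45,-38)),key=lambda r:r.fun)
    print("press",best.x[:2],np.degrees(best.x[2]),best.fun)
    M=cost(best.x,True); vis=big.clip(0,255).astype(np.uint8).copy(); cs,_=cv2.findContours(M,0,1); cv2.drawContours(vis,cs,-1,(0,255,255),1)
    a=best.x[2]; 
    q=atzpix(*best.x[:2]); cv2.circle(vis,tuple(int(v) for v in q),4,(255,0,255),1)
    cv2.imwrite("pics/v1.png",cv2.resize(vis[:,85*S:],(800,int(90/85*800)))[50:650])
    # spanner: dark pixels in tray interior
    g=im[184:244,212:232].astype(float).mean(-1); bg=np.median(im[184:244,224:232].mean(-1))
    w=np.clip(bg-g-12,0,None); print("bg",bg)
    vs=np.arange(204,230); uc=[(w[v-184]*np.arange(212,232)).sum()/w[v-184].sum() for v in vs]
    f=np.polyfit(vs,uc,1); print("handle fit",f,np.std(uc-np.polyval(f,vs)))
    p1,p2=atz(np.polyval(f,204),204,13.5),atz(np.polyval(f,229),229,13.5); print("handle",p1,p2,np.degrees(np.arctan2(*(p2-p1)[[1,0]])))
    rg=w[2:20]; print("ring rows"); print(w[0:20].round().astype(int)); print(w[40:58].sum(1).round())
    from workcell import arm; print(arm.finger_overhang)
    print("tube",W[150:185,400,][::5])
E
python3 m.py
```

```text
nut guess [540.1  68.7  44. ]
press [542.8  69.6] -42.17888086518483 0.035222357990204727
bg 167.33333333333334
handle fit [ -0.  229.9] 0.7246634635467067
handle [565.9 360.4  13.5] [472.7 361.7  13.5] 179.19492949989444
ring rows
[[ 22  24  29  31  34  35  28  32  31  34  33  17  16  19  18  17  21  17  10   0]
 [ 17   4   4   9   6   3   0   0   0   0   0   0   0   0   0   0   0   0   0   0]
 [  0   0   0   0   0   0   0   0   0   0   0   0   0   0   0   0   0   0   0   0]
 [  0   0   0   0   0   0   6   3   1   0   0   0   0   0   0   0   0   0   0   0]
 [  0   0   0   0   2   0  51  45  38  28  12   0   0   0   0   0   0   0   0   1]
 [  0   0   4   5  41   6  92  89  59  67  33  15   0   0   0   0   0   0   0   0]
 [  0   0  16  21  90  34  57  18  28  30  26  50  10   0   0   0   0   0   0   0]
 [  0  30  42  60  73   9   5   0   0   2  21  49  21  20   0   0   0   0   0   0]
 [  4  71  40  80   5   0   0   0   0   0   0  19  15  65   0   0   0   0   0   0]
 [ 20  77  47  63   0   0   0   0   0   0   0  18  36  82   0   0   0   0   0   5]
 [ 28  75  78  49   0   0   0   0   0 
[... 364 characters left out ...]
  0   0  23]
 [  0   0  11  21  61  12  26  51  17  18  52  76   6   0   0   0   0   0   0  35]
 [  0   0   0   0  19  11  22  53  24  11  28  66   0   0   0   0   0   0   0  35]
 [  0   0   0   0   2  13  13  21  13   3   8  27   0   0   0   0   0   0   0  18]
 [  0   0   0   0   0   2   2   2   2  11  29   0   0   0   0   0   0   0   0   4]
 [  0   0   0   0   0   1   1   3   2  10  54   0   0   0   0   0   0   0   0   1]]
[184. 219. 226. 217. 216. 106.  75. 146. 139. 187. 326. 228.  95.  54.   3.   0.   0.   0.]
173.4
tube [[ 771.9 -307.6   24.5]
 [ 754.3 -308.5   18.4]
 [ 622.2 -205.1  541.5]
 [ 603.5 -199.   571.1]
 [ 591.9 -199.5  567.6]
 [ 581.1 -201.   559.4]
 [ 655.2 -302.2   42.9]]
```

View pics/v1.png

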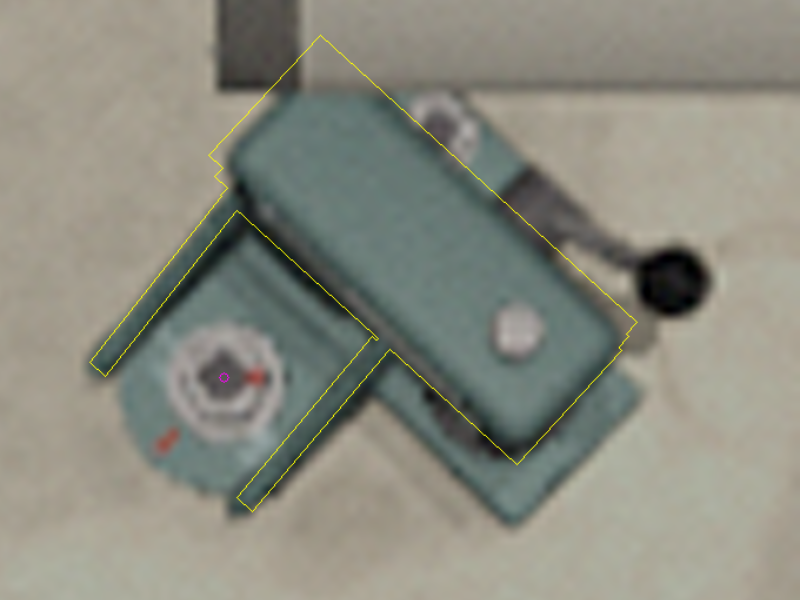

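Magenta mark at (223,378) sits on the stud, and the nut's stripe at (256,377) points to about world -y. The foot stripe is at (168,441). The nut needs about 132° clockwise. Next I refine these numbers and start moving towards the tray.

Run:
```python
from m import *
P=lambda X,Y:(275+(X+.5)/9.41-.5,165+(Y+50.5)/9.41-.5)
n=atz(*P(223,377),44); s=atz(*P(168,441),17); k=atz(*P(257,377),37)
ang=lambda a:np.degrees(np.arctan2(a[1],a[0]))
print("nut",n,"foot stripe",s,ang(s-n),np.hypot(*(s-n)[:2]),"nutstripe",k,ang(k-n),np.hypot(*(k-n)[:2]))
# rib directions at ends (z37 / z~85)
a=atz(*P(98,370),37);b=atz(*P(228,205),85);c=atz(*P(240,508),37);e=atz(*P(375,355),85)
print("rib",ang(b-a),ang(e-c), (a+c)/2, np.hypot(*(a-c)[:2]))
r=atz(190+147.5/5-.4,170+123.5/5-.4,14); q=atz(190+152.5/5-.4,170+322/5-.4,14)
print("ring",r,"end",q,np.hypot(*(r-q)[:2]),ang(q-r))
print("tray",[atz(190+a/5-.4,170+b/5-.4,18) for a,b in((42,70),(211,65),(219,367),(52,374))])
```

```text
nut [542.5  70.   44. ] foot stripe [519.7  92.6  17. ] 135.34635836556123 32.15524632298313 nutstripe [543.3  57.1  37. ] -86.71703738132348 12.93629060111617
rib -41.68275234136178 -43.489803139634475 [518.9  91.1  37. ] 77.27476463358497
ring [602.2 367.8  14. ] end [454.2 359.5  14. ] 148.22276306444908 -176.7912693326523
tray [array([641.6, 447.1,  18. ]), array([646.1, 320.7,  18. ]), array([421.4, 308.5,  18. ]), array([415.4, 431.5,  18. ])]
```

{"name": "jog_arm", "arguments": {"increments": [[[15,50,0],[0,0,8.5]],[[15,47,0],[0,0,8.5]],[[15,47,0],[0,0,8.5]],[[15,47,0],[0,0,8.5]],[[15,47,0],[0,0,8.5]],[[15,47,0],[0,0,8.5]],[[15,47,0],[0,0,8.5]],[[15,47,0],[0,0,8.5]]], "fingers": 0.1}}

```text
time: 0.9
tool_pos: [347.7, -90.7, 401.4]
tcp_rot: [0.676, 0.736, -0.0, -0.001]
ft_force: [1.1, -1.0, 0.3]
grip_width: 38.2
```

{"name": "jog_arm", "arguments": {"increments": [[[15,45,0],[0,0,8.5]],[[15,45,0],[0,0,8.5]],[[15,45,0],[0,0,8.5]],[[15,45,-10],[0,0,8.5]],[[15,45,-15],[0,0,8.5]],[[15,45,-15],[0,0,8.5]],[[15,45,-15],[0,0,8.5]],[[15,45,-15],[0,0,8.5]]]}}

```text
time: 1.7
tool_pos: [466.1, 279.4, 332.8]
tcp_rot: [0.142, 0.99, 0.001, 0.002]
ft_force: [1.3, -0.3, 0.6]
grip_width: 38.6
```

{"name": "jog_arm", "arguments": {"increments": [[[15,45,-15],[0,0,8.5]],[[15,43,-15],[0,0,8.5]],[[0,2,-15],[0,0,3]],[[0,0,-15],[0,0,0]],[[0,0,0],[0,0,0]]]}}

```text
time: 2.2
tool_pos: [495.2, 377.6, 265.4]
tcp_rot: [-0.041, 0.999, 0.001, -0.001]
ft_force: [-0.5, -0.8, 0.3]
grip_width: 38.6
```

{"name": "jog_arm", "arguments": {"increments": [[[2,-16,0],[0,0,-1.4]],[[0,0,-25],[0,0,0]],[[0,0,-25],[0,0,0]],[[0,0,-20],[0,0,0]],[[0,0,0],[0,0,0]]]}}

```text
time: 2.7
tool_pos: [498.6, 356.6, 197.7]
tcp_rot: [-0.024, 1.0, 0.001, 0.001]
ft_force: [-0.9, -0.4, 0.0]
grip_width: 38.8
```

Run:
```python
from h import *
im,d,K,T=cap("top"); s=arm.observe(); print(s["tool_pos"],R.from_quat(s["tcp_rot"]).as_matrix()[:,0].round(3),s["grip_width"])
im2,*_=cap("side")
a=cv2.resize(im[175:250,185:265],(480,450),interpolation=cv2.INTER_CUBIC)
b=cv2.resize(im2[245:325,330:430],(320,256),interpolation=cv2.INTER_CUBIC); b=cv2.copyMakeBorder(b,0,194,0,0,0)
cv2.imwrite("pics/g1.png",np.hstack([a,b]))
```

```text
[499.19567311 356.87179492 199.1192524 ] [-0.999 -0.048 -0.004] 38.673375640278486
```

View pics/g1.png

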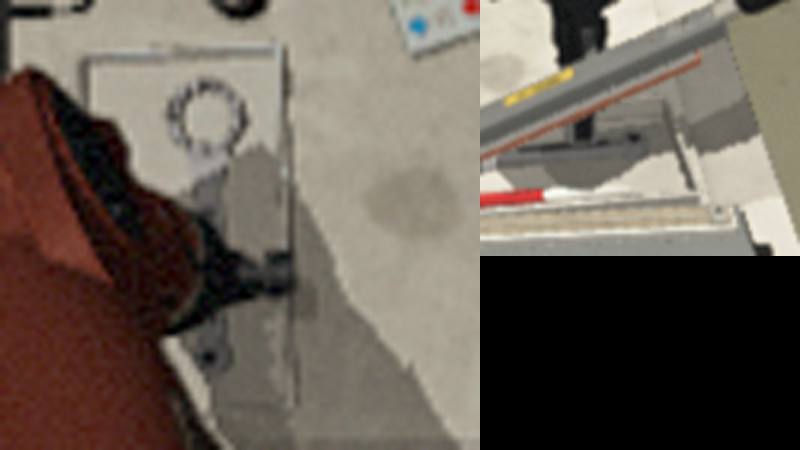

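{"name": "jog_arm", "arguments": {"increments": [[[-1.5,5,0],[0,0,0.5]],[[0,0,-12],[0,0,0]],[[0,0,-7],[0,0,0]],[[0,0,0],[0,0,0]],[[0,0,0],[0,0,0]]]}}

```text
time: 3.3
tool_pos: [499.6, 363.3, 184.0]
tcp_rot: [-0.028, 1.0, 0.003, 0.006]
ft_force: [0.6, 0.3, 0.3]
grip_width: 38.2
```

{"name": "jog_arm", "arguments": {"increments": [[[-1,-1,-4],[0,0,0]],[[0,0,-3],[0,0,0]],[[0,0,0],[0,0,0]]]}}

```text
time: 3.6
tool_pos: [498.5, 362.2, 176.5]
tcp_rot: [-0.028, 1.0, 0.003, 0.006]
ft_force: [-0.1, 0.6, -0.1]
grip_width: 38.7
```

Run:
```python
from h import *
s=arm.observe(); print(s["tool_pos"],R.from_quat(s["tcp_rot"]).as_matrix().round(4),s["ft_force"],s["joint_vel"].round(3))
```

```text
[498.4803003  362.21253988 176.46152093] [[-0.9983 -0.0567  0.0111]
 [-0.0567  0.9984  0.0063]
 [-0.0115  0.0057 -0.9999]] [-0.10727278  0.55616789 -0.08782611] [-0.    -0.003 -0.002  0.003 -0.001 -0.   ]
```

{"name": "jog_arm", "arguments": {"increments": [[[0,0,1],[-0.36,0.64,0]],[[0,0,0],[0,0,0]]]}}

```text
time: 3.8
tool_pos: [498.4, 362.2, 177.5]
tcp_rot: [-0.028, 1.0, -0.0, -0.001]
ft_force: [0.0, -0.3, -0.2]
grip_width: 38.1
```

{"name": "jog_arm", "arguments": {"increments": [[[0,0,0],[0,0,0]],[[0,0,0],[0,0,0]],[[0,0,0],[0,0,0]],[[0,0,0],[0,0,0]]], "fingers": 1}}

```text
time: 4.2
tool_pos: [498.7, 362.5, 178.1]
tcp_rot: [-0.029, 1.0, 0.0, -0.0]
ft_force: [0.3, 0.4, -0.2]
grip_width: 14.1
```

```bash
cat > o.py <<'E'
from h import *
s=arm.observe(); M=R.from_quat(s["tcp_rot"]).as_matrix()
print("t",round(s["time"],2),"pos",s["tool_pos"].round(1),"yaw",round(np.degrees(np.arctan2(M[1,0],M[0,0]))%360,2),"corr(deg)",np.degrees([-M[1,2],M[0,2]]).round(2),"F",s["ft_force"].round(1),"M",s["moment"].round(2),"w",round(s["grip_width"],1))
E
python3 o.py
```

```text
t 4.2 pos [498.7 362.5 178.1] yaw 183.27 corr(deg) [-0.01 -0.04] F [ 0.3  0.4 -0.2] M [ 0.03 -0.02  0.07] w 14.1
```

{"name": "jog_arm", "arguments": {"increments": [[[0,0,5],[0,0,0]],[[0,0,15],[0,0,0]],[[0,0,20],[0,0,0]],[[0,0,20],[0,0,0]],[[0,0,0],[0,0,0]]]}}

```text
time: 4.7
tool_pos: [496.9, 361.3, 238.3]
tcp_rot: [-0.028, 1.0, -0.002, -0.003]
ft_force: [1.1, 0.4, -4.0]
grip_width: 13.9
```

```bash
python3 o.py
python3 - <<'E'
from h import *
im,d,K,T=cap("side")
cv2.imwrite("pics/l1.png",cv2.resize(im[220:320,310:440],(780,600),interpolation=cv2.INTER_CUBIC))
E
```

```text
t 4.7 pos [496.9 361.3 238.3] yaw 183.24 corr(deg) [ 0.18 -0.36] F [ 1.1  0.4 -4. ] M [-0.03  0.09 -0.02] w 13.9
```

View pics/l1.png

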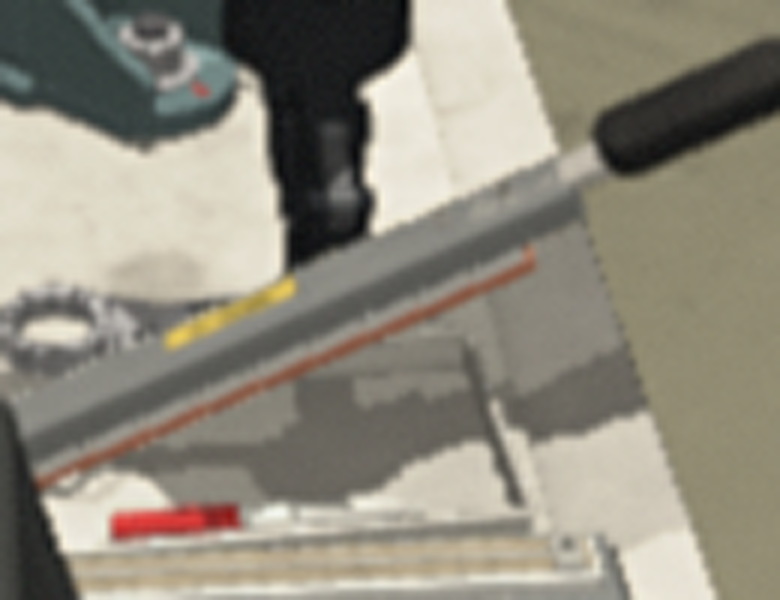

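{"name": "jog_arm", "arguments": {"increments": [[[-5,-30,3],[0.2,-0.4,-5]],[[-8,-42,0],[0,0,-5.5]],[[-8,-42,0],[0,0,-5.5]],[[-8,-42,0],[0,0,-5.5]],[[-8,-42,0],[0,0,-5.5]],[[-8,-42,0],[0,0,-5.3]],[[0,0,0],[0,0,0]],[[0,0,0],[0,0,0]]]}}

```text
time: 5.55
tool_pos: [445.9, 113.4, 232.1]
tcp_rot: [0.261, 0.965, -0.0, -0.003]
ft_force: [1.2, 4.9, -3.9]
grip_width: 13.7
```

```bash
python3 o.py
python3 - <<'E'
from h import *
im,d,K,T=cap("top"); im2,*_=cap("side"); np.savez("hov.npz",im=im,d=d,K=K,T=T)
print(proj([[542,70,40]],K,T))
a=cv2.resize(im[190:230,275:325],(600,480),interpolation=cv2.INTER_CUBIC)
cv2.imwrite("pics/hv.png",a)
E
```

```text
t 5.55 pos [445.9 113.4 232.1] yaw 149.75 corr(deg) [-0.06 -0.32] F [ 1.2  4.9 -3.9] M [ 0.91 -0.11  0.35] w 13.7
[[298.30684375 210.17868529]]
```

View pics/hv.png

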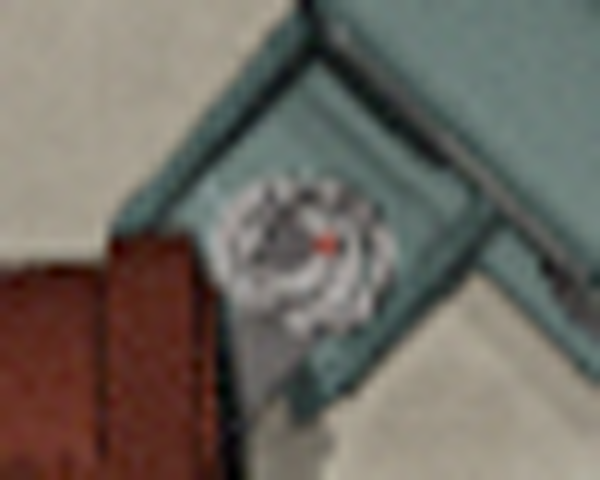

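{"name": "jog_arm", "arguments": {"increments": [[[6.5,9,-3],[0,-0.3,0]],[[0,0,-3],[0,0,0]],[[0,0,0],[0,0,0]],[[0,0,0],[0,0,0]]]}}

```text
time: 6.05
tool_pos: [452.5, 126.9, 224.2]
tcp_rot: [0.257, 0.966, -0.001, -0.001]
ft_force: [1.0, -0.6, -4.0]
grip_width: 14.0
```

```bash
python3 o.py
python3 - <<'E'
from h import *
im,d,K,T=cap("top"); np.savez("hov2.npz",im=im,d=d,K=K,T=T)
s=arm.observe(); M=R.from_quat(s["tcp_rot"]).as_matrix(); t=s["tool_pos"]
S=16; a=cv2.resize(im[195:227,280:318],None,fx=S,fy=S,interpolation=cv2.INTER_CUBIC)
f=lambda p:tuple(int(v) for v in ((proj([p],K,T)[0]-[280,195]+.5)*S-.5))
def ring(c,r,col):
    q=[f([c[0]+r*np.cos(k),c[1]+r*np.sin(k),c[2]]) for k in np.linspace(0,6.28,60)]
    cv2.polylines(a,[np.array(q)],True,col,1)
rc=t+M@[-104,0,0]; rc[2]=t[2]-176+14; print("ring pred",rc)
ring(rc,24,(0,255,255)); ring(rc,15.6,(0,255,255)); cv2.circle(a,f([542.5,70,44]),4,(255,0,255),-1); ring([542.5,70,44],9.5,(255,0,255))
cv2.imwrite("pics/hv2.png",a); print(a.shape)
E
```

```text
t 6.05 pos [452.5 126.9 224.2] yaw 150.19 corr(deg) [ 0.03 -0.18] F [ 1.  -0.6 -4. ] M [0.11 0.12 0.01] w 14.0
ring pred [542.57324738  75.14378462  62.16637839]
(512, 608, 3)
```

View pics/hv2.png

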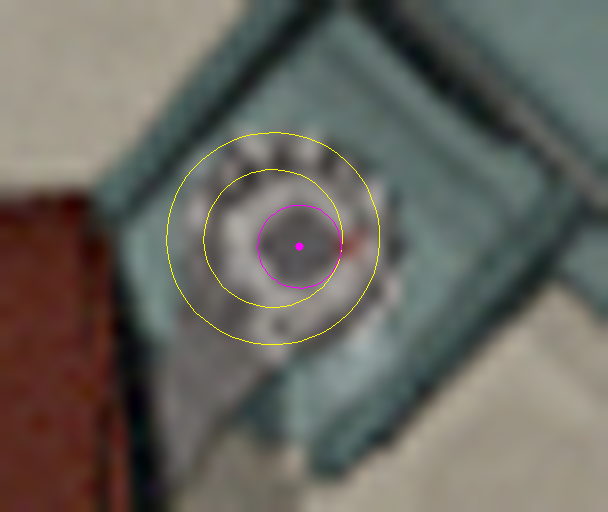

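```bash
cat > fit.py <<'E'
from h import *
from scipy.optimize import minimize
def ringfit(im,ref,K,T,c0,phi,zt,box=(195,227,280,318),S=8):
    """fit ring annulus (24 / 15.8 mm) + neck to |im-ref|"""
    v0,v1,u0,u1=box
    D=np.abs(im.astype(float)-ref.astype(float)).max(-1)[v0:v1,u0:u1]
    D=np.clip(D,0,40)/40
    yy,xx=np.mgrid[0:(v1-v0):1/4,0:(u1-u0):1/4]; xx=xx+u0-.375; yy=yy+v0-.375
    r=np.stack([xx,yy,np.ones_like(xx)],-1)@np.linalg.inv(K).T@T[:3,:3].T
    Wd=T[:3,3]+r*((zt-T[2,3])/r[...,2])[...,None]
    def model(p):
        dx,dy=Wd[...,0]-p[0],Wd[...,1]-p[1]; rr=np.hypot(dx,dy)
        sg=lambda t:1/(1+np.exp(-t/.7))
        m=sg(24-rr)*sg(rr-15.6)
        c,s=np.cos(p[2]),np.sin(p[2]); a=dx*c+dy*s; b=-dx*s+dy*c
        m=np.maximum(m,sg(8-np.abs(b))*sg(a-18))
        return m.reshape(m.shape[0]//4,4,m.shape[1]//4,4).mean((1,3))
    valid=np.ones_like(D)
    red=(im[v0:v1,u0:u1,2]>1.6*im[v0:v1,u0:u1,1].astype(float))&(np.mgrid[v0:v1,u0:u1][1]<300)
    # mask robot body: very dark or red
    dark=im[v0:v1,u0:u1].max(-1)<35
    bad=cv2.dilate((red|dark).astype(np.uint8),np.ones((3,3)))>0; valid[bad]=0
    def cost(p):
        m=model(p)
        A=np.c_[m[valid>0],np.ones(int(valid.sum()))]; y=D[valid>0]; x=np.linalg.lstsq(A,y,rcond=None)[0]
        return ((A@x-y)**2).mean()
    best=None
    for dy in(-5,0,5):
        for dx in(-4,0,4):
            p0=np.array([c0[0]+dx,c0[1]+dy,phi])
            r_=minimize(cost,p0,method="Nelder-Mead",options=dict(initial_simplex=[p0,p0+[2,0,0],p0+[0,2,0],p0+[0,0,.06]],maxiter=300))
            if best is None or r_.fun<best.fun: best=r_
    return best.x,best.fun,D,valid
E
python3 - <<'E'
from fit import *
ref=np.load("top0.npz")["im"]
for n,t,yaw in(("hov",[445.9,113.4,232.1],149.75),("hov2",[452.5,126.9,224.2],150.19)):
    z=np.load(n+".npz"); y=np.radians(yaw); c=np.array(t[:2])-104*np.array([np.cos(y),np.sin(y)])
    p,f,D,v=ringfit(z["im"],ref,z["K"],z["T"],c,y,t[2]-176+13)
    dl=np.array(t[:2])-p[:2]; print(n,"pred",c.round(1),"fit",p[:2].round(1),np.degrees(p[2]).round(1),"cost",f, "dist",np.hypot(*dl).round(1),"dir",np.degrees(np.arctan2(dl[1],dl[0])).round(1),"yaw",yaw)
np.set_printoptions(linewidth=250); print((D*9).astype(int)[5:26])
E
```

```text
hov pred [535.7  61. ] fit [534.2  60. ] 168.3 cost 0.025454335286079502 dist 103.2 dir 148.8 yaw 149.75
hov2 pred [542.7  75.2] fit [539.5  71.2] 163.3 cost 0.03871241086190279 dist 103.4 dir 147.4 yaw 150.19
[[0 0 0 0 0 0 1 0 0 0 0 0 0 1 1 2 0 0 0 0 0 0 1 0 1 0 0 1 3 2 1 1 0 0 0 0 0 0]
 [0 0 0 0 0 0 0 0 0 1 0 0 0 0 1 0 0 0 0 0 1 0 1 0 1 0 1 1 0 1 0 2 1 1 0 0 0 0]
 [0 0 0 0 0 0 0 0 0 0 0 0 2 0 0 0 0 1 1 0 0 1 0 1 1 0 0 0 0 1 1 1 0 0 0 0 2 0]
 [1 0 0 0 0 0 0 0 1 0 0 0 0 1 2 9 3 2 2 6 4 1 1 0 0 1 1 1 0 0 0 2 1 0 0 0 0 0]
 [1 0 0 0 1 0 0 0 0 0 0 0 0 1 9 6 7 9 4 5 9 6 3 1 0 0 0 1 0 0 0 1 1 0 0 0 1 0]
 [0 2 1 1 1 0 1 0 1 0 1 0 0 4 2 9 9 9 9 9 9 6 8 3 0 0 0 0 0 0 0 1 0 1 0 1 1 1]
 [5 5 6 8 9 2 0 0 0 2 1 3 7 9 9 9 9 6 6 6 9 9 9 3 0 0 1 0 0 0 1 0 0 1 0 0 1 0]
 [9 9 9 9 9 9 3 0 1 0 1 4 5 9 9 5 0 1 1 0 2 8 5 0 6 0 0 1 0 0 0 1 2 1 0 0 0 1]
 [9 9 9 9 9 9 7 1 0 1 0 2 9 9 3 1 0 1 1 0 1 2 7 8 9 1 0 0 1 0 1 0 0 1 1 0 0 2]
 [9 9 9 9 9 9 4 0 1 0 1 5 7 9 1 0 1 2 0 1 0 2 9 5 9 0 0 0 1 1 1 0 0 0 0 1 0 1]
 [9 9 9 9 9 9 9 9 1 0 0 4 9 9 2 0 0 0 0 1 1 1 8 9 9 1 0 1 1 0 0 0 1 1 0 1 0 0]
 [9 9 9 9 9 9 9 9 2 1 0 6 8 9 1 0 1 0 0 1 0 0 3 2 9 2 0 0 1 0 0 0 0 1 0 1 0 0]
 [9 9 9 9 9 9 9 9 2 1 0 6 7 9 6 2 1 0 1 0 0 1 0 9 3 0 0 0 0 0 0 0 0 1 0 0 1 0]
 [9 9 9 9 9 9 9 9 9 2 2 6 9 8 9 9 2 0 0 4 4 1 5 9 2 0 0 0 0 0 1 0 1 0 0 0 1 0]
 [9 9 9 9 9 9 9 9 9 2 1 9 8 7 9 9 3 1 3 4 0 1 9 4 1 0 0 0 0 0 1 1 0 0 0 1 1 0]
 [9 9 9 9 9 9 9 9 9 4 0 6 7 7 9 7 0 9 1 4 9 9 4 1 0 0 1 0 1 0 1 1 0 0 0 0 0 0]
 [9 9 9 9 9 9 9 9 9 9 5 4 7 7 7 4 0 1 9 9 9 6 1 0 1 0 0 1 0 0 1 0 0 0 0 0 0 0]
 [9 9 9 9 9 9 9 9 9 9 7 5 8 6 8 7 2 2 9 7 0 0 0 0 0 1 0 1 1 1 0 0 0 0 0 0 0 0]
 [9 9 9 9 9 9 9 9 9 9 6 5 6 6 6 5 9 9 1 0 0 0 1 0 0 0 1 0 0 0 0 0 0 1 0 0 0 0]
 [9 9 9 9 9 9 9 9 9 9 8 4 6 5 4 9 9 7 1 1 0 0 0 0 0 1 1 0 0 0 0 0 0 0 0 0 0 0]
 [9 9 9 9 9 9 9 9 9 9 9 9 9 7 9 9 9 9 1 0 0 0 0 0 0 0 0 0 0 0 0 1 0 0 0 0 0 0]]
```

```bash
cat > fit2.py <<'E'
from fit import *
def ringfit2(im,ref,K,T,c0,phi,zt,box=(190,232,275,325)):
    v0,v1,u0,u1=box
    D=np.clip(np.abs(im.astype(float)-ref.astype(float)).max(-1)[v0:v1,u0:u1]-8,0,30)/30
    yy,xx=np.mgrid[0:(v1-v0):1/4,0:(u1-u0):1/4]; xx=xx+u0-.375; yy=yy+v0-.375
    r=np.stack([xx,yy,np.ones_like(xx)],-1)@np.linalg.inv(K).T@T[:3,:3].T
    Wd=T[:3,3]+r*((zt-T[2,3])/r[...,2])[...,None]
    ds=lambda m:m.reshape(m.shape[0]//4,4,m.shape[1]//4,4).mean((1,3))
    def cost(p,c0):
        dx,dy=Wd[...,0]-c0[0],Wd[...,1]-c0[1]; an=np.angle(np.exp(1j*(np.arctan2(dy,dx)-phi)))
        V=ds(((np.abs(an)>.8)&(np.hypot(dx,dy)<29)).astype(float))>.9
        rr=np.hypot(Wd[...,0]-p[0],Wd[...,1]-p[1]); sg=lambda t:1/(1+np.exp(-t/.7))
        m=ds(sg(23.7-rr)*sg(rr-15.6)); A=np.c_[m[V],np.ones(V.sum())]; x=np.linalg.lstsq(A,D[V],rcond=None)[0]
        return ((A@x-D[V])**2).mean()
    c=np.array(c0,float)[:2]
    for _ in range(4):
        res=minimize(cost,c,args=(c.copy(),),method="Nelder-Mead",options=dict(initial_simplex=[c,c+[4,0],c+[0,4]])); c=res.x
    return c,res.fun
E
python3 - <<'E'
from fit2 import *
ref=np.load("top0.npz")["im"]
for n,t,yaw in(("hov",[445.9,113.4,232.1],149.75),("hov2",[452.5,126.9,224.2],150.19)):
    z=np.load(n+".npz"); y=np.radians(yaw); e=np.array([np.cos(y),np.sin(y)]); c=np.array(t[:2])-104*e
    for st in([0,0],[0,-5]):
        p,f=ringfit2(z["im"],ref,z["K"],z["T"],c+st,y,t[2]-176+13)
        dl=np.array(t[:2])-p; print(n,p.round(1),round(f,4),"along",(dl@e).round(1),"lat",(dl@[-e[1],e[0]]).round(1))
E
```

```text
hov [534.7  59.5] 0.0794 along 103.8 lat -1.8
hov [534.7  59.5] 0.0794 along 103.8 lat -1.8
hov2 [539.9  70.9] 0.0793 along 103.7 lat -5.1
hov2 [539.9  70.9] 0.0793 along 103.7 lat -5.1
```

{"name": "jog_arm", "arguments": {"increments": [[[2.5,-1,0],[0,-0.2,0]],[[0,0,0],[0,0,0]],[[0,0,0],[0,0,0]]]}}

```text
time: 6.4
tool_pos: [454.9, 125.9, 224.2]
tcp_rot: [0.257, 0.966, -0.0, 0.0]
ft_force: [-0.4, -0.1, -3.6]
grip_width: 14.1
```

```bash
python3 o.py
python3 - <<'E'
from fit2 import *
from m import atz
z=np.load("top0.npz"); ref=z["im"]
im,d,K,T=cap("top"); s=arm.observe(); t=s["tool_pos"]; M=R.from_quat(s["tcp_rot"]).as_matrix(); y=np.arctan2(M[1,0],M[0,0]); e=np.array([np.cos(y),np.sin(y)])
p,f=ringfit2(im,ref,K,T,(t[:2]-104*e),y,t[2]-176+13); dl=t[:2]-p
print("ring",p.round(1),f,"along",(dl@e).round(1),"lat",(dl@[-e[1],e[0]]).round(1))
for a in(ref,im):
    a=a.astype(float); w=np.clip(a[...,2]-a[...,:2].max(-1)-15,0,None); 
    for nm,(v0,v1,u0,u1) in dict(nut=(205,216,299,307),foot=(213,222,289,296)).items():
        W_=w[v0:v1,u0:u1]; v,u=np.mgrid[v0:v1,u0:u1]
        if W_.sum()>0:
            q=atz((u*W_).sum()/W_.sum(),(v*W_).sum()/W_.sum(),37 if nm=="nut" else 17); print(nm,W_.sum(),q.round(1),np.degrees(np.arctan2(q[1]-70,q[0]-542.5)).round(1))
# stud centroid: dark blob near nut
g=ref.astype(float).mean(-1)[204:217,292:306]; print(g.astype(int))
E
```

```text
t 6.4 pos [454.9 125.9 224.2] yaw 150.2 corr(deg) [0.04 0.01] F [-0.4 -0.1 -3.6] M [0.08 0.14 0.05] w 14.1
ring [543.   71.3] 0.10883517470508175 along 103.6 lat -3.5
nut 138.0 [543.6  57.9  37. ] -84.7
foot 99.0 [519.9  92.7  17. ] 134.9
nut 55.0 [543.3  58.8  37. ] -85.7
[[ 99 113 118 119 119 123 133 131 110 108 102 100 104 104]
 [134 117 118 133 151 148 153 156 144 141 114 102 103 104]
 [135 136 140 148 148 156 159 163 152 146 151 145 100 103]
 [124 146 150 138 142 149 119 135 155 147 149 160 106 103]
 [128 146 159 147 142 118  80  92 137 158 135 164 146 111]
 [145 155 154 156 103  78  83  82  97 132 131 135 159 104]
 [146 159 127 147  78  83  86  84  83  85 101  90 159  88]
 [135 161 132 154 133  80  86  85  93 141 119 122 161 114]
 [127 159 150 133 155 111 102 106 147 161 126 155 156 119]
 [121 137 163 139 152 157 150 155 171 139 130 163 141 118]
 [116 118 145 159 124 130 120 124 118 106 157 162 110 121]
 [121 115 120 143 145 143 132 132 134 148 168 141 112 118]
 [115 101 116 118 138 154 153 150 139 153 164 147 124 104]]
```

{"name": "jog_arm", "arguments": {"increments": [[[-1.3,-2.3,0],[0,0,1.5]],[[0,0,-4],[0,0,0]],[[0,0,-3],[0,0,0]],[[0,0,-2],[0,0,0]],[[0,0,0],[0,0,0]]]}}

```text
time: 6.95
tool_pos: [453.7, 123.3, 214.6]
tcp_rot: [0.245, 0.969, -0.0, 0.0]
ft_force: [0.1, 0.0, -3.9]
grip_width: 13.9
```

```bash
python3 o.py
```

```text
t 6.95 pos [453.7 123.3 214.6] yaw 151.6 corr(deg) [0.03 0.04] F [ 0.1  0.  -3.9] M [0.09 0.13 0.  ] w 13.9
```

{"name": "jog_arm", "arguments": {"increments": [[[0,0,-2],[0,0,0]],[[0,0,-2],[0,0,0]],[[0,0,0],[0,0,0]]]}}

```text
time: 7.25
tool_pos: [454.0, 123.4, 210.6]
tcp_rot: [0.245, 0.969, -0.0, 0.001]
ft_force: [-2.3, 0.4, 0.8]
grip_width: 14.1
```

```bash
python3 o.py
```

```text
t 7.25 pos [454.  123.4 210.6] yaw 151.59 corr(deg) [0.04 0.09] F [-2.3  0.4  0.8] M [-0.1   0.18 -0.12] w 14.1
```

{"name": "jog_arm", "arguments": {"increments": [[[-0.8,0,0],[0,0,0]],[[0,0,-1.5],[0,0,0]],[[0,0,0],[0,0,0]]]}}

```text
time: 7.55
tool_pos: [453.8, 123.5, 209.7]
tcp_rot: [0.245, 0.969, 0.0, 0.002]
ft_force: [-1.4, 0.3, 3.2]
grip_width: 14.0
```

```bash
python3 o.py
```

```text
t 7.55 pos [453.8 123.5 209.7] yaw 151.58 corr(deg) [0.05 0.21] F [-1.4  0.3  3.2] M [-0.16  0.03 -0.03] w 14.0
```

{"name": "jog_arm", "arguments": {"increments": [[[-1.6,-1.6,-1.5],[0,0,1]],[[-1.6,-1.6,-1.5],[0,0,1]],[[0,0,-1.5],[0,0,0]],[[0,0,-1.5],[0,0,0]]]}}

```text
time: 7.95
tool_pos: [451.4, 120.1, 204.3]
tcp_rot: [0.227, 0.974, 0.001, 0.004]
ft_force: [-0.5, 1.9, 3.5]
grip_width: 14.0
```

```bash
python3 o.py
```

```text
t 7.95 pos [451.4 120.1 204.3] yaw 153.79 corr(deg) [0.03 0.42] F [-0.5  1.9  3.5] M [ 0.06 -0.41  0.19] w 14.0
```

{"name": "jog_arm", "arguments": {"increments": [[[0,0,-2],[0,0.3,0]],[[0,0,-2],[0,0,0]],[[0,0,-2],[0,0,0]],[[0,0,-1],[0,0,0]]]}}

```text
time: 8.35
tool_pos: [451.6, 120.2, 196.5]
tcp_rot: [0.227, 0.974, 0.0, 0.001]
ft_force: [0.2, 1.8, 4.6]
grip_width: 14.1
```

```bash
python3 o.py
```

```text
t 8.35 pos [451.6 120.2 196.5] yaw 153.79 corr(deg) [0.  0.1] F [0.2 1.8 4.6] M [-0.02 -0.49  0.09] w 14.1
```

```bash
cat > plan.py <<'E'
import sys; from h import *
# plan.py end_yaw rows [nutx nuty] : rotate tool about nut
end,n=float(sys.argv[1]),int(sys.argv[2]); N=np.array([float(v) for v in sys.argv[3:5]] or [543,71])
s=arm.observe(); t=s["tool_pos"][:2]; M=R.from_quat(s["tcp_rot"]).as_matrix(); yaw=np.degrees(np.arctan2(M[1,0],M[0,0]))%360
d=t-N; dth=end-yaw; print("r",np.hypot(*d).round(1),"dir",np.degrees(np.arctan2(d[1],d[0])).round(1),"yaw",yaw.round(1))
P=[N+R.from_euler("z",dth*i/n,degrees=True).as_matrix()[:2,:2]@d for i in range(n+1)]
print([[list((P[i+1]-P[i]).round(1))+[0],[0,0,round(dth/n,1)]] for i in range(n)])
E
python3 plan.py 133 4
```

```text
r 103.8 dir 151.7 yaw 153.8
[[[np.float64(4.8), np.float64(8.1), 0], [0, 0, np.float64(-5.2)]], [[np.float64(5.5), np.float64(7.6), 0], [0, 0, np.float64(-5.2)]], [[np.float64(6.2), np.float64(7.1), 0], [0, 0, np.float64(-5.2)]], [[np.float64(6.8), np.float64(6.5), 0], [0, 0, np.float64(-5.2)]]]
```

{"name": "jog_arm", "arguments": {"increments": [[[4.8,8.1,0],[0,0,-5.2]],[[5.5,7.6,0],[0,0,-5.2]],[[6.2,7.1,0],[0,0,-5.2]],[[6.8,6.5,0],[0,0,-5.2]]]}}

```text
time: 8.75
tool_pos: [473.6, 149.5, 195.4]
tcp_rot: [0.405, 0.914, -0.001, -0.001]
ft_force: [-0.5, 0.5, 2.9]
grip_width: 13.5
```

```bash
python3 o.py;python3 plan.py 106 5
```

```text
t 8.75 pos [473.6 149.5 195.4] yaw 132.21 corr(deg) [ 0.1  -0.18] F [-0.5  0.5  2.9] M [-0.25 -0.17 -0.02] w 13.5
r 104.8 dir 131.5 yaw 132.2
[[[np.float64(7.5), np.float64(6.0), 0], [0, 0, np.float64(-5.2)]], [[np.float64(8.0), np.float64(5.3), 0], [0, 0, np.float64(-5.2)]], [[np.float64(8.4), np.float64(4.6), 0], [0, 0, np.float64(-5.2)]], [[np.float64(8.8), np.float64(3.8), 0], [0, 0, np.float64(-5.2)]], [[np.float64(9.1), np.float64(2.9), 0], [0, 0, np.float64(-5.2)]]]
```

{"name": "jog_arm", "arguments": {"increments": [[[7.5,6.0,0],[0.1,-0.2,-5.2]],[[8.0,5.3,0],[0,0,-5.2]],[[8.4,4.6,0],[0,0,-5.2]],[[8.8,3.8,0],[0,0,-5.2]],[[9.0,2.9,0],[0,0,-5.2]]]}}

```text
time: 9.25
tool_pos: [513.8, 174.0, 193.5]
tcp_rot: [0.608, 0.794, -0.001, -0.004]
ft_force: [-0.1, 4.8, 2.1]
grip_width: 13.6
```

```bash
cat > nut.py <<'E'
from h import *
im,d,K,T=cap("top")
def atz(u,v,zz):
    r=T[:3,:3]@np.linalg.inv(K)@np.array([u,v,1.]); return T[:3,3]+r*(zz-T[2,3])/r[2]
a=im.astype(float); w=np.clip(a[...,2]-a[...,:2].max(-1)-15,0,None)
v,u=np.mgrid[200:221,288:309]; W=w[200:221,288:309].copy()
# keep within 18 mm of the nut axis
c=proj([[543,71,37]],K,T)[0]; W[np.hypot(u-c[0],v-c[1])>5]=0
q=atz((u*W).sum()/W.sum(),(v*W).sum()/W.sum(),37); print("red",W.sum(),q.round(1),"r",np.hypot(q[0]-543,q[1]-71).round(1),"stripe dir",np.degrees(np.arctan2(q[1]-71,q[0]-543)).round(1))
E
python3 o.py; python3 nut.py
```

```text
t 9.25 pos [513.8 174.  193.5] yaw 105.15 corr(deg) [-0.14 -0.42] F [-0.1  4.8  2.1] M [ 0.59 -0.11  0.08] w 13.6
red 152.0 [544.   57.8  37. ] r 13.3 stripe dir -85.7
```

```bash
python3 - <<'E'
from h import *
im,d,K,T=cap("top"); im2,d2,K2,T2=cap("side")
a=cv2.resize(im[185:235,275:325],(500,500),interpolation=cv2.INTER_CUBIC)
c=proj([[543,71,40]],K2,T2)[0].astype(int); print(c)
b=cv2.resize(im2[c[1]-25:c[1]+25,c[0]-20:c[0]+10],(300,500),interpolation=cv2.INTER_CUBIC)
cv2.imwrite("pics/s1.png",np.hstack([a,b]))
E
python3 o.py
```

```text
[335 224]
t 9.4 pos [514.2 174.  193.6] yaw 105.34 corr(deg) [-0.15 -0.37] F [0.1 5.2 2.2] M [ 0.78 -0.16  0.16] w 14.0
```

View pics/s1.png

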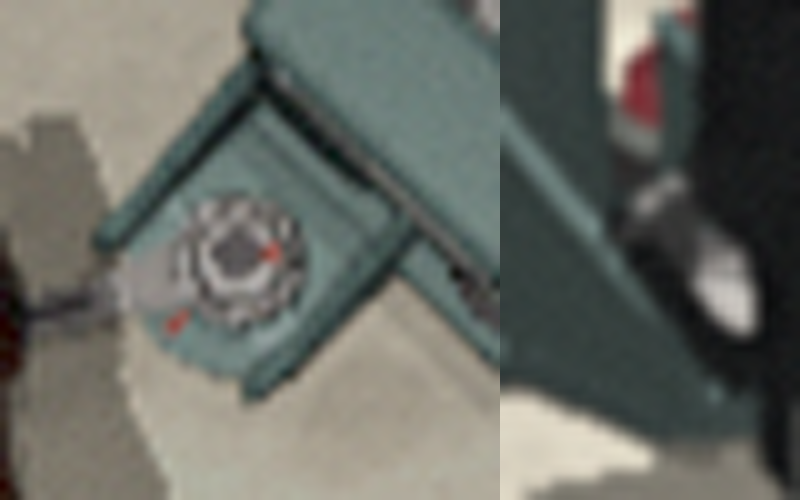

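```bash
cat > tilt.py <<'E'
from h import *
ref=np.load("top0.npz")["im"]
n=6; Hs=[]
for _ in range(n):
    im,d,K,T=cap("top"); Hs.append(cloud(d,K,T))
W=np.nanmedian(Hs,0); D=np.abs(im.astype(float)-ref).max(-1)
box=np.s_[196:226,280:316]
P=W[box].reshape(-1,3); k=(D[box].ravel()>15); 
s=arm.observe(); t=s["tool_pos"]; M=R.from_quat(s["tcp_rot"]).as_matrix(); e=M[:2,0]/np.hypot(*M[:2,0])
a=(t[:2]-P[:,:2])@e; b=(t[:2]-P[:,:2])@[-e[1],e[0]]
for lo in range(45,135,10):
    q=k&(a>lo)&(a<=lo+10)&(np.abs(b)<(12 if lo<75 else 24)); 
    if q.sum()>3: print(lo,q.sum(),"z med",np.median(P[q,2]).round(1),"pct",np.percentile(P[q,2],[20,80]).round(1),"blat",np.median(b[q]).round(1))
E
python3 tilt.py; python3 o.py
```

```text
45 17 z med 36.3 pct [ 0.9 39.2] blat -1.6
55 15 z med 38.7 pct [ 0.6 41.2] blat -6.1
65 12 z med 42.7 pct [42.1 43.5] blat -3.2
75 15 z med 44.4 pct [41.9 46.5] blat -1.7
85 21 z med 45.2 pct [40.5 48.8] blat -2.7
95 13 z med 49.5 pct [40.8 50.3] blat -16.5
105 12 z med 52.0 pct [37.3 53.2] blat 14.5
115 24 z med 51.9 pct [37.4 53.8] blat -1.2
125 17 z med 54.1 pct [46.4 57. ] blat -3.0
t 9.7 pos [513.9 173.9 193.8] yaw 105.41 corr(deg) [-0.16 -0.35] F [0.5 5.6 1.3] M [ 0.83 -0.2   0.23] w 13.8
```

The picture shows the ring around the nut region but off-centre, with the stripe not moved. The depth confirms the spanner is pitched about 12° in the grip, so the ring is lying on top of the nut. I'll lift it, flatten it on the bare bench and regrip.

{"name": "jog_arm", "arguments": {"increments": [[[0,0,10],[0,0,0]],[[0,0,20],[0,0,0]],[[0,0,20],[0,0,0]],[[-6,10,10],[0,0,8]],[[-7,10,0],[0,0,8]],[[-7,10,0],[0,0,8]],[[-7,10,0],[0,0,8]],[[-7,6,0],[0,0,8]]]}}

```text
time: 10.5
tool_pos: [474.6, 218.3, 252.5]
tcp_rot: [0.286, 0.958, -0.008, -0.006]
ft_force: [0.2, 0.5, -3.6]
grip_width: 14.0
```

```bash
python3 o.py
```

```text
t 10.5 pos [474.6 218.3 252.5] yaw 146.73 corr(deg) [ 0.72 -0.9 ] F [ 0.2  0.5 -3.6] M [ 0.08  0.13 -0.06] w 14.0
```

{"name": "jog_arm", "arguments": {"increments": [[[0,5,-15],[0.7,-0.9,0]],[[0,0,-20],[0,0,0]],[[0,0,-15],[0,0,0]],[[0,0,-5],[0,0,0]],[[0,0,-4],[0,0,0]],[[0,0,-4],[0,0,0]],[[0,0,-4],[0,0,0]],[[0,0,0],[0,0,0]]]}}

```text
time: 11.3
tool_pos: [471.0, 222.6, 182.9]
tcp_rot: [0.283, 0.959, -0.002, -0.002]
ft_force: [-1.5, 0.3, -0.7]
grip_width: 14.0
```

```bash
python3 o.py
```

```text
t 11.3 pos [471.  222.6 182.9] yaw 147.17 corr(deg) [ 0.19 -0.34] F [-1.5  0.3 -0.7] M [0.15 0.64 0.03] w 14.0
```

{"name": "jog_arm", "arguments": {"increments": [[[0,0,-4],[0.2,-0.3,0]],[[0,0,-3],[0,0,0]],[[0,0,0],[0,0,0]]]}}

```text
time: 11.6
tool_pos: [472.1, 222.5, 176.9]
tcp_rot: [0.283, 0.959, 0.001, 0.001]
ft_force: [-1.8, -1.7, 0.1]
grip_width: 13.8
```

```bash
python3 o.py
```

```text
t 11.6 pos [472.1 222.5 176.9] yaw 147.15 corr(deg) [-0.01  0.17] F [-1.8 -1.7  0.1] M [-0.06  0.6   0.12] w 13.8
```

{"name": "jog_arm", "arguments": {"increments": [[[0,0,0],[0,0,0]],[[0,0,0],[0,0,0]],[[0,0,-2],[0,0.2,0]],[[0,0,0],[0,0,0]]], "fingers": 0.3}}

```text
time: 12.0
tool_pos: [472.5, 222.9, 175.1]
tcp_rot: [0.283, 0.959, 0.001, 0.0]
ft_force: [-1.0, 0.4, -0.2]
grip_width: 29.7
```

```bash
python3 o.py; python3 tilt.py | head -1
python3 - <<'E'
from fit2 import *
ref=np.load("top0.npz")["im"]; im,d,K,T=cap("top"); s=arm.observe(); t=s["tool_pos"]; M=R.from_quat(s["tcp_rot"]).as_matrix(); y=np.arctan2(M[1,0],M[0,0]); e=np.array([np.cos(y),np.sin(y)])
c=t[:2]-104*e; q=proj([[*c,12]],K,T)[0].astype(int); print(c,q)
for st in([0,0],[3,-4]):
    p,f=ringfit2(im,ref,K,T,c+st,y,12,(q[1]-20,q[1]+20,q[0]-20,q[0]+20)); dl=t[:2]-p
    print("ring",p.round(1),round(f,3),"along",(dl@e).round(1),"lat",(dl@[-e[1],e[0]]).round(1))
cv2.imwrite("pics/b1.png",cv2.resize(im[q[1]-15:q[1]+45,q[0]-45:q[0]+35],(800,600),interpolation=cv2.INTER_CUBIC))
E
```

```text
t 12.0 pos [472.5 222.9 175.1] yaw 147.16 corr(deg) [-0.07  0.03] F [-1.   0.4 -0.2] M [0.06 0.03 0.03] w 29.7
[559.94596821 166.47535173] [272 205]
ring [560.4 161.7] 0.052 along 107.0 lat -3.8
ring [560.4 161.7] 0.052 along 107.0 lat -3.8
```

```bash
cat > avg.py <<'E'
from h import *
from scipy.optimize import minimize
def avg(n):
    A=0
    for _ in range(n):
        im,d,K,T=cap("top"); A=A+im.astype(float)
    return A/n,K,T
def grid(K,T,zt,box,k=4):
    v0,v1,u0,u1=box; yy,xx=np.mgrid[0:(v1-v0):1/k,0:(u1-u0):1/k]; off=.5-.5/k; xx=xx+u0-off; yy=yy+v0-off
    r=np.stack([xx,yy,np.ones_like(xx)],-1)@np.linalg.inv(K).T@T[:3,:3].T
    return T[:3,3]+r*((zt-T[2,3])/r[...,2])[...,None]
ds=lambda m,k=4:m.reshape(m.shape[0]//k,k,m.shape[1]//k,k).mean((1,3))
sg=lambda t:1/(1+np.exp(-t/.5))
def discfit(img,K,T,c0,zt,r,rmax,excl=None):
    q=proj([[*c0[:2],zt]],K,T)[0].astype(int); box=(q[1]-10,q[1]+11,q[0]-10,q[0]+11)
    W=grid(K,T,zt,box); I=img[box[0]:box[1],box[2]:box[3]]
    def cost(p):
        V=ds((np.hypot(W[...,0]-c0[0],W[...,1]-c0[1])<rmax).astype(float))>.9
        if excl is not None:
            an=np.angle(np.exp(1j*(np.arctan2(W[...,1]-c0[1],W[...,0]-c0[0])-excl))); V&=ds((np.abs(an)>.5).astype(float))>.9
        m=ds(sg(r-np.hypot(W[...,0]-p[0],W[...,1]-p[1]))); A=np.c_[m[V],np.ones(V.sum())]; x=np.linalg.lstsq(A,I[V],rcond=None)[0]; return ((A@x-I[V])**2).mean()
    c=np.array(c0[:2],float); res=minimize(cost,c,method="Nelder-Mead",options=dict(initial_simplex=[c,c+[2,0],c+[0,2]])); return res.x,res.fun
def redcent(A,K,T,c,z,box):
    w=np.clip(A[...,2]-A[...,:2].max(-1)-12,0,None)[box[0]:box[1],box[2]:box[3]]; v,u=np.mgrid[box[0]:box[1],box[2]:box[3]]
    W=grid(K,T,z,box,1); w=w*(np.hypot(W[...,0]-c[0],W[...,1]-c[1])<20); return (W[...,:2]*w[...,None]).sum((0,1))/w.sum()
E
python3 - <<'E'
from avg import *
A,K,T=avg(10); np.savez("ref.npz",im=A,K=K,T=T); g=A.mean(-1)
for rm in(12.5,14,15.5):
    c,f=discfit(g,K,T,[543,71],44,9.5,rm,np.radians(-88)); print("stud",rm,c.round(2),round(f,1))
q=redcent(A,K,T,c,37,(203,218,298,308)); print("red",q.round(1),np.hypot(*(q-c)).round(1),np.degrees(np.arctan2(*(q-c)[::-1])).round(1))
w=np.clip(A[...,2]-A[...,:2].max(-1)-12,0,None)[213:222,289:297]; Wf=grid(K,T,17,(213,222,289,297),1); f=(Wf[...,:2]*w[...,None]).sum((0,1))/w.sum(); print("foot",f,np.degrees(np.arctan2(*(f-c)[::-1])))
# washer outer: bright disc vs green, any radius
for r in(20,21,22,23): print("washer",r,discfit(A[...,2],K,T,c,19,r,28)) if 0 else None
q=proj([[560,162,14]],K,T)[0].astype(int)
np.set_printoptions(linewidth=250); print(q); print(g[q[1]-9:q[1]+10,q[0]-9:q[0]+12].astype(int))
E
```

```text
stud 12.5 [543.09  70.36] 91.8
stud 14 [543.06  70.33] 78.8
stud 15.5 [543.06  70.32] 91.7
red [543.5  57.9] 12.4 -87.8
foot [519.83811959  92.80429948] 135.92338499052804
[273 205]
[[154 152 152 154 156 155 156 155 152 152 154 154 154 157 157 157 156 156 155 153 152]
 [154 155 154 155 157 157 156 156 153 154 154 155 154 155 156 156 156 157 155 152 153]
 [156 155 157 157 158 157 156 154 151 157 157 156 156 157 153 154 154 158 157 153 154]
 [157 154 155 156 156 158 159 155 142 153 143 138 155 158 154 153 156 157 156 155 157]
 [156 154 153 154 154 154 148 137 118 122 106 141 141 126 144 156 156 155 156 155 157]
 [154 152 152 151 151 144 116 142  69  71  66 111 101  95 106 133 155 155 156 157 156]
 [157 156 156 155 140 104  95 123 130 133 132 129 127 107 107  94 158 157 157 157 156]
 [159 159 159 155 134 137  93 139 162 161 159 157 156 136 107 103 149 157 157 156 155]
 [156 156 156 156 153 152  95 161 157 159 159 156 157 149 104 127 126 158 156 156 156]
 [154 153 154 154 134 111 140 159 155 157 157 156 154 151 133 112 128 158 157 158 159]
 [156 156 157 155 128 119 145 160 157 156 156 155 151 149 137 125 111 159 157 158 156]
 [153 130 130 139 154 107 134 159 157 158 155 154 154 149 130 143  84 159 156 157 140]
 [125  99 101 111 146 119 121 143 157 158 155 156 153 132 144 118 119 158 155 155 109]
 [100 103 102 102 119 149 145 132 146 161 157 145 144 136 136  92 152 158 156 153 101]
 [103 102 101  97 111 156 127 123 140 140 124 137 119 149  99 136 158 156 155 154 127]
 [104 104 102  97 104 134 135 134 144 113 140 152  92 128 135 159 157 156 154 153 139]
 [102 104 102  97  96 102 135 155 155 141 124 139 135 143 161 159 158 158 154 155 150]
 [101 101 100  97  99  96 112 164 160 130 126 142 159 161 159 159 159 156 155 155 157]
 [101 102  99  96  96  97 118 165 120 135 154 156 159 158 159 158 157 158 155 155 154]]
```

{"name": "jog_arm", "arguments": {"increments": [[[0,0,0],[0,0,0]],[[0,0,0],[0,0,0]],[[0,0,0],[0,0,0]],[[0,0,0],[0,0,0]]], "fingers": 1}}

```text
time: 13.25
tool_pos: [472.5, 222.8, 175.6]
tcp_rot: [0.283, 0.959, 0.001, 0.0]
ft_force: [-0.9, -0.4, 0.8]
grip_width: 13.9
```

```bash
python3 o.py
```

```text
t 13.25 pos [472.5 222.8 175.6] yaw 147.15 corr(deg) [-0.06  0.06] F [-0.9 -0.4  0.8] M [-0.    0.09 -0.1 ] w 13.9
```

{"name": "jog_arm", "arguments": {"increments": [[[0,0,10],[0,0,0]],[[0,0,20],[0,0,0]],[[0,0,20],[0,0,0.5]],[[-6,-25,5],[0,0,1.5]],[[-6,-35,0],[0,0,1.5]],[[-6,-30,0],[0,0,1.5]],[[0,-6,0],[0,0,0]],[[0,0,0],[0,0,0]]]}}

```text
time: 14.05
tool_pos: [452.2, 124.9, 234.8]
tcp_rot: [0.238, 0.971, 0.001, -0.001]
ft_force: [-0.2, 0.7, -3.0]
grip_width: 14.1
```

```bash
cat > ringpos.py <<'E'
import sys; from avg import *; from fit2 import ringfit2
Z0=float(sys.argv[1]) if len(sys.argv)>1 else 175.1
ref=np.load("ref.npz")["im"]; A,K,T=avg(5); s=arm.observe(); t=s["tool_pos"]; M=R.from_quat(s["tcp_rot"]).as_matrix(); y=np.arctan2(M[1,0],M[0,0]); e=np.array([np.cos(y),np.sin(y)])
c=t[:2]-107*e+[-2,-3]
p,f=ringfit2(A,ref,K,T,c,y,t[2]-Z0+7); dl=t[:2]-p
print("ring",p.round(2),round(f,3),"along",(dl@e).round(1),"lat",(dl@[-e[1],e[0]]).round(1),"need",(np.array([543.07,70.33])-p).round(2),"yaw",np.degrees(y).round(2))
E
python3 o.py; python3 ringpos.py
```

```text
t 14.05 pos [452.2 124.9 234.8] yaw 152.52 corr(deg) [-0.14 -0.1 ] F [-0.2  0.7 -3. ] M [ 0.08  0.16 -0.03] w 14.1
ring [542.99  74.31] 0.083 along 104.4 lat -4.6 need [ 0.08 -3.98] yaw 152.68
```

{"name": "jog_arm", "arguments": {"increments": [[[0,-4,-5],[-0.1,-0.1,-0.3]],[[0,0,-6],[0,0,0]],[[0,0,0],[0,0,0]],[[0,0,0],[0,0,0]]]}}

```text
time: 14.7
tool_pos: [452.3, 123.5, 221.7]
tcp_rot: [0.238, 0.971, 0.0, -0.001]
ft_force: [0.1, 0.2, -2.8]
grip_width: 13.7
```

```bash
python3 o.py; python3 ringpos.py 175.6
```

```text
t 14.7 pos [452.3 123.5 221.7] yaw 152.48 corr(deg) [-0.04 -0.06] F [ 0.1  0.2 -2.8] M [ 0.11  0.14 -0.01] w 13.7
ring [544.04  71.75] 0.086 along 105.1 lat -3.4 need [-0.97 -1.42] yaw 152.47
```

{"name": "jog_arm", "arguments": {"increments": [[[-0.5,-1.3,-5],[0,0,-0.2]],[[0,0,-4],[0,0,0]],[[0,0,-1],[0,0,0]],[[0,0,0],[0,0,0]]]}}

```text
time: 15.35
tool_pos: [452.3, 121.9, 211.7]
tcp_rot: [0.24, 0.971, 0.001, 0.0]
ft_force: [-0.8, -0.1, -0.6]
grip_width: 13.9
```

```bash
python3 o.py
```

```text
t 15.35 pos [452.3 121.9 211.7] yaw 152.25 corr(deg) [-0.05  0.06] F [-0.8 -0.1 -0.6] M [ 0.07  0.1  -0.01] w 13.9
```

{"name": "jog_arm", "arguments": {"increments": [[[-0.9,0,0],[0,0,0]],[[0,0,-1.2],[0,0,0]],[[0,0,0],[0,0,0]]]}}

```text
time: 15.65
tool_pos: [450.9, 121.9, 210.4]
tcp_rot: [0.24, 0.971, 0.0, 0.0]
ft_force: [-0.0, -0.0, -1.5]
grip_width: 14.1
```

```bash
python3 o.py
```

```text
t 15.65 pos [450.9 121.9 210.4] yaw 152.23 corr(deg) [-0.03  0.01] F [-0.  -0.  -1.5] M [-0.05  0.32 -0.12] w 14.1
```

{"name": "jog_arm", "arguments": {"increments": [[[0,0,-1.5],[0,0,0]],[[0,0,-1],[0,0,0]],[[0,0,0],[0,0,0]]]}}

```text
time: 15.95
tool_pos: [450.1, 121.8, 207.4]
tcp_rot: [0.24, 0.971, -0.0, -0.001]
ft_force: [-1.1, 0.1, -3.4]
grip_width: 13.8
```

```bash
python3 o.py
```

```text
t 15.95 pos [450.1 121.8 207.4] yaw 152.23 corr(deg) [-0.02 -0.1 ] F [-1.1  0.1 -3.4] M [ 0.    0.21 -0.05] w 13.8
```

{"name": "jog_arm", "arguments": {"increments": [[[0,0,-2],[0,0,0]],[[0,0,-2],[0,0,0]],[[0,0,0],[0,0,0]]]}}

```text
time: 16.25
tool_pos: [450.1, 121.8, 202.8]
tcp_rot: [0.24, 0.971, 0.0, -0.001]
ft_force: [-1.2, -0.7, -3.1]
grip_width: 14.1
```

```bash
python3 o.py
```

```text
t 16.25 pos [450.1 121.8 202.8] yaw 152.23 corr(deg) [-0.03 -0.11] F [-1.2 -0.7 -3.1] M [ 0.02  0.38 -0.09] w 14.1
```

{"name": "jog_arm", "arguments": {"increments": [[[0,0,-3],[0,0,0]],[[0,0,-2],[0,0,0]],[[0,0,-1.5],[0,0,0]],[[0,0,0],[0,0,0]]]}}

```text
time: 16.65
tool_pos: [450.1, 121.8, 195.6]
tcp_rot: [0.24, 0.971, -0.0, -0.001]
ft_force: [-1.3, 1.4, -2.1]
grip_width: 14.1
```

```bash
python3 o.py; python3 plan.py 134 4 544.5 74
```

```text
t 16.65 pos [450.1 121.8 195.6] yaw 152.23 corr(deg) [-0.03 -0.12] F [-1.3  1.4 -2.1] M [ 0.    0.42 -0.09] w 14.1
r 105.8 dir 153.1 yaw 152.2
[[[np.float64(4.1), np.float64(7.4), 0], [0, 0, np.float64(-4.6)]], [[np.float64(4.7), np.float64(7.0), 0], [0, 0, np.float64(-4.6)]], [[np.float64(5.2), np.float64(6.6), 0], [0, 0, np.float64(-4.6)]], [[np.float64(5.7), np.float64(6.2), 0], [0, 0, np.float64(-4.6)]]]
```

```bash
python3 plan.py 137 3 542.8 73
```

```text
r 104.8 dir 152.2 yaw 152.2
[[[np.float64(4.7), np.float64(8.0), 0], [0, 0, np.float64(-5.1)]], [[np.float64(5.4), np.float64(7.6), 0], [0, 0, np.float64(-5.1)]], [[np.float64(6.0), np.float64(7.1), 0], [0, 0, np.float64(-5.1)]]]
```

{"name": "jog_arm", "arguments": {"increments": [[[4.7,8.0,0],[0,0,-5.1]],[[5.4,7.6,0],[0,0,-5.1]],[[6.0,7.1,0],[0,0,-5.1]],[[0,0,0],[0,0,0]]]}}

```text
time: 17.05
tool_pos: [466.6, 145.1, 195.6]
tcp_rot: [0.371, 0.929, 0.0, -0.001]
ft_force: [-1.3, 0.1, -3.6]
grip_width: 14.2
```

```bash
python3 o.py;  python3 nut.py; python3 plan.py 106 6 542.8 73
```

```text
t 17.05 pos [466.6 145.1 195.6] yaw 136.44 corr(deg) [-0.06 -0.12] F [-1.3  0.1 -3.6] M [0.18 0.21 0.08] w 14.2
red 85.0 [542.   58.2  37. ] r 12.8 stripe dir -94.6
r 104.9 dir 136.8 yaw 136.6
[[[np.float64(6.7), np.float64(6.5), 0], [0, 0, np.float64(-5.1)]], [[np.float64(7.2), np.float64(5.9), 0], [0, 0, np.float64(-5.1)]], [[np.float64(7.7), np.float64(5.2), 0], [0, 0, np.float64(-5.1)]], [[np.float64(8.2), np.float64(4.5), 0], [0, 0, np.float64(-5.1)]], [[np.float64(8.5), np.float64(3.8), 0], [0, 0, np.float64(-5.1)]], [[np.float64(8.8), np.float64(3.0), 0], [0, 0, np.float64(-5.1)]]]
```

{"name": "jog_arm", "arguments": {"increments": [[[6.7,6.5,0],[0,0,-5.1]],[[7.2,5.9,0],[0,0,-5.1]],[[7.7,5.2,0],[0,0,-5.1]],[[8.2,4.5,0],[0,0,-5.1]],[[8.5,3.8,0],[0,0,-5.1]],[[8.8,3.0,0],[0,0,-5.1]],[[0,0,0],[0,0,0]]]}}

```text
time: 17.8
tool_pos: [514.0, 173.8, 196.0]
tcp_rot: [0.6, 0.8, 0.002, -0.001]
ft_force: [0.7, 1.2, -3.3]
grip_width: 14.1
```

```bash
python3 o.py;  python3 nut.py; python3 plan.py 109.5 1 542.8 73
```

```text
t 17.8 pos [514.  173.8 196. ] yaw 106.21 corr(deg) [-0.27  0.02] F [ 0.7  1.2 -3.3] M [ 0.51 -0.09  0.26] w 14.1
red 76.0 [533.9  59.4  37. ] r 14.7 stripe dir -128.1
r 104.8 dir 106.2 yaw 106.4
[[[np.float64(-5.5), np.float64(-1.8), 0], [0, 0, np.float64(3.1)]]]
```

{"name": "jog_arm", "arguments": {"increments": [[[-3.8,-1.1,0],[-0.2,0,2.2]],[[-3.8,-1.4,0],[0,0,2.1]],[[0,0,3],[0,0,0]],[[0,0,5],[0,0,0]],[[0,0,8],[0,0,0]],[[0,0,9],[0,0,0]],[[0,0,4],[0,0,0]],[[0,0,0],[0,0,0]]]}}

```text
time: 18.65
tool_pos: [504.8, 169.9, 228.5]
tcp_rot: [0.562, 0.827, 0.001, 0.0]
ft_force: [-0.2, -0.4, -3.4]
grip_width: 13.6
```

```bash
python3 o.py;  python3 nut.py; python3 plan.py 170 8 542.8 73
```

```text
t 18.65 pos [504.8 169.9 228.5] yaw 111.56 corr(deg) [-0.1   0.08] F [-0.2 -0.4 -3.4] M [0.23 0.09 0.01] w 13.6
red 45.0 [535.4  60.2  37. ] r 13.2 stripe dir -125.1
r 104.1 dir 111.4 yaw 111.6
[[[np.float64(-12.0), np.float64(-5.6), 0], [0, 0, np.float64(7.3)]], [[np.float64(-11.2), np.float64(-7.1), 0], [0, 0, np.float64(7.3)]], [[np.float64(-10.2), np.float64(-8.5), 0], [0, 0, np.float64(7.3)]], [[np.float64(-9.0), np.float64(-9.7), 0], [0, 0, np.float64(7.3)]], [[np.float64(-7.7), np.float64(-10.8), 0], [0, 0, np.float64(7.3)]], [[np.float64(-6.3), np.float64(-11.7), 0], [0, 0, np.float64(7.3)]], [[np.float64(-4.8), np.float64(-12.4), 0], [0, 0, np.float64(7.3)]], [[np.float64(-3.2), np.float64(-12.9), 0], [0, 0, np.float64(7.3)]]]
```

{"name": "jog_arm", "arguments": {"increments": [[[-12,-5.6,0],[0,0,7.3]],[[-11.2,-7.1,0],[0,0,7.3]],[[-10.2,-8.5,0],[0,0,7.3]],[[-9,-9.7,0],[0,0,7.3]],[[-7.7,-10.8,0],[0,0,7.3]],[[-6.3,-11.7,0],[0,0,7.3]],[[-4.8,-12.4,0],[0,0,7.3]],[[-3.2,-12.9,0],[0,0,7.3]]]}}

```text
time: 19.5
tool_pos: [436.8, 89.5, 226.6]
tcp_rot: [0.067, 0.998, 0.0, -0.002]
ft_force: [-0.4, -0.3, -3.6]
grip_width: 13.8
```

```bash
cat > tgt.py <<'E'
import sys; from h import *
# tgt.py yaw : shift so the ring centre sits on the nut (robot frame) at that yaw
yaw=np.radians(float(sys.argv[1])); s=arm.observe(); t=s["tool_pos"]; M=R.from_quat(s["tcp_rot"]).as_matrix()
g=np.array([542.8,73.05])+104.8*np.array([np.cos(yaw),np.sin(yaw)])
print("shift",(g-t[:2]).round(1),"turn",(np.degrees(yaw-np.arctan2(M[1,0],M[0,0]))).round(1))
E
cat > stripe.py <<'E'
import sys; from avg import *
A,K,T=avg(int(sys.argv[1])); c=np.array([543.07,70.33])
q=proj([[*c,37]],K,T)[0].astype(int); b=(q[1]-8,q[1]+9,q[0]-8,q[0]+9)
w=np.clip(A[...,2]-A[...,:2].max(-1)-12,0,None)[b[0]:b[1],b[2]:b[3]]; W=grid(K,T,37,b,1); r=np.hypot(W[...,0]-c[0],W[...,1]-c[1]); w=w*(r<19)*(r>7)
p=(W[...,:2]*w[...,None]).sum((0,1))/w.sum(); print("stripe w",w.sum().round(),"r",np.hypot(*(p-c)).round(1),"dir",np.degrees(np.arctan2(*(p-c)[::-1])).round(1))
E
python3 o.py; python3 stripe.py 5; python3 tgt.py 170
```

```text
t 19.5 pos [436.8  89.5 226.6] yaw 172.28 corr(deg) [-0.04 -0.21] F [-0.4 -0.3 -3.6] M [ 0.01  0.14 -0.02] w 13.8
stripe w 135.0 r 14.7 dir -170.2
shift [1.9 1.1] turn -1.8
```

{"name": "jog_arm", "arguments": {"increments": [[[1.9,1.2,-6],[0,-0.2,-1.8]],[[0,0,-6],[0,0,0]],[[0,0,-2],[0,0,0]],[[0,0,0],[0,0,0]]]}}

```text
time: 20.15
tool_pos: [440.2, 92.8, 212.2]
tcp_rot: [0.09, 0.996, 0.001, 0.001]
ft_force: [-0.6, -1.0, -2.7]
grip_width: 14.1
```

```bash
python3 o.py; python3 tgt.py 170
```

```text
t 20.15 pos [440.2  92.8 212.2] yaw 169.69 corr(deg) [-0.06  0.08] F [-0.6 -1.  -2.7] M [-0.26  0.11 -0.07] w 14.1
shift [-0.6 -1.6] turn 0.3
```

{"name": "jog_arm", "arguments": {"increments": [[[-0.6,-1.6,0],[0,0,0.3]],[[0,0,0],[0,0,0]],[[0,0,-1.5],[0,0,0]],[[0,0,0],[0,0,0]]]}}

```text
time: 20.55
tool_pos: [439.5, 91.2, 210.9]
tcp_rot: [0.087, 0.996, 0.0, 0.001]
ft_force: [-1.6, -1.0, -2.4]
grip_width: 14.1
```

```bash
python3 o.py; python3 tgt.py 170
```

```text
t 20.55 pos [439.5  91.2 210.9] yaw 170.03 corr(deg) [-0.05  0.07] F [-1.6 -1.  -2.4] M [-0.14  0.28 -0.05] w 14.1
shift [0.  0.1] turn -0.0
```

{"name": "jog_arm", "arguments": {"increments": [[[-0.5,-0.3,-1.2],[0,0,0]],[[0,0,-1.5],[0,0,0]],[[0,0,0],[0,0,0]]]}}

```text
time: 20.85
tool_pos: [438.6, 90.7, 208.0]
tcp_rot: [0.087, 0.996, 0.0, 0.0]
ft_force: [-1.6, -2.6, -3.5]
grip_width: 14.2
```

```bash
python3 o.py; python3 tgt.py 170
```

```text
t 20.85 pos [438.6  90.7 208. ] yaw 170.0 corr(deg) [-0.01  0.03] F [-1.6 -2.6 -3.5] M [-0.36  0.41 -0.14] w 14.2
shift [1.  0.6] turn 0.0
```

{"name": "jog_arm", "arguments": {"increments": [[[0,0,-2.5],[0,0,0]],[[0,0,-2.5],[0,0,0]],[[0,0,-2.5],[0,0,0]],[[0,0,-2.5],[0,0,0]],[[0,0,-1.5],[0,0,0]],[[0,0,0],[0,0,0]]]}}

```text
time: 21.45
tool_pos: [438.4, 90.5, 195.0]
tcp_rot: [0.087, 0.996, -0.0, -0.0]
ft_force: [-1.9, -2.1, -1.8]
grip_width: 14.1
```

```bash
python3 o.py; python3 plan.py 138 6 542.8 73.05
```

```text
t 21.45 pos [438.4  90.5 195. ] yaw 169.98 corr(deg) [ 0.   -0.02] F [-1.9 -2.1 -1.8] M [-0.3   0.29 -0.19] w 14.1
r 105.8 dir 170.5 yaw 170.0
[[[np.float64(2.1), np.float64(9.6), 0], [0, 0, np.float64(-5.3)]], [[np.float64(3.0), np.float64(9.4), 0], [0, 0, np.float64(-5.3)]], [[np.float64(3.8), np.float64(9.1), 0], [0, 0, np.float64(-5.3)]], [[np.float64(4.6), np.float64(8.7), 0], [0, 0, np.float64(-5.3)]], [[np.float64(5.4), np.float64(8.2), 0], [0, 0, np.float64(-5.3)]], [[np.float64(6.2), np.float64(7.7), 0], [0, 0, np.float64(-5.3)]]]
```

{"name": "jog_arm", "arguments": {"increments": [[[2.3,9.6,0],[0,0,-5.3]],[[3.2,9.4,0],[0,0,-5.3]],[[3.9,9.1,0],[0,0,-5.3]],[[4.6,8.7,0],[0,0,-5.3]],[[5.4,8.2,0],[0,0,-5.3]],[[6.2,7.7,0],[0,0,-5.3]]]}}

```text
time: 22.05
tool_pos: [464.9, 144.2, 195.3]
tcp_rot: [0.366, 0.931, -0.001, 0.0]
ft_force: [0.2, -4.3, -4.8]
grip_width: 14.2
```

```bash
python3 o.py; python3 plan.py 106 6 542.8 73.05
```

```text
t 22.05 pos [464.9 144.2 195.3] yaw 137.1 corr(deg) [0.09 0.01] F [ 0.2 -4.3 -4.8] M [-0.76 -0.14  0.29] w 14.2
r 105.5 dir 137.6 yaw 137.1
[[[np.float64(6.7), np.float64(6.8), 0], [0, 0, np.float64(-5.2)]], [[np.float64(7.3), np.float64(6.1), 0], [0, 0, np.float64(-5.2)]], [[np.float64(7.9), np.float64(5.4), 0], [0, 0, np.float64(-5.2)]], [[np.float64(8.3), np.float64(4.7), 0], [0, 0, np.float64(-5.2)]], [[np.float64(8.7), np.float64(3.9), 0], [0, 0, np.float64(-5.2)]], [[np.float64(9.0), np.float64(3.1), 0], [0, 0, np.float64(-5.2)]]]
```

{"name": "jog_arm", "arguments": {"increments": [[[6.7,6.8,0],[0,0,-5.2]],[[7.3,6.1,0],[0,0,-5.2]],[[7.9,5.4,0],[0,0,-5.2]],[[8.3,4.7,0],[0,0,-5.2]],[[8.7,3.9,0],[0,0,-5.2]],[[9.0,3.1,0],[0,0,-5.2]],[[0,0,0],[0,0,0]]]}}

```text
time: 22.75
tool_pos: [516.3, 176.1, 195.2]
tcp_rot: [0.61, 0.792, -0.001, 0.002]
ft_force: [1.6, -1.8, -2.8]
grip_width: 14.0
```

```bash
python3 o.py; python3 stripe.py 4; python3 plan.py 110 1 542.8 73.05
```

```text
t 22.75 pos [516.3 176.1 195.2] yaw 104.79 corr(deg) [0.24 0.12] F [ 1.6 -1.8 -2.8] M [-0.19 -0.2   0.15] w 14.0
stripe w 134.0 r 13.3 dir 176.2
r 106.4 dir 104.9 yaw 105.0
[[[np.float64(-8.9), np.float64(-2.8), 0], [0, 0, np.float64(5.0)]]]
```

{"name": "jog_arm", "arguments": {"increments": [[[-4.4,-1.3,0],[0.2,0.1,2.4]],[[-4.4,-1.6,0],[0,0,2.2]],[[0,0,3],[0,0,0]],[[0,0,6],[0,0,0]],[[0,0,9],[0,0,0]],[[0,0,9],[0,0,0]],[[0,0,3],[0,0,0]],[[0,0,0],[0,0,0]]]}}

```text
time: 23.75
tool_pos: [506.0, 172.8, 229.6]
tcp_rot: [0.574, 0.819, 0.001, 0.001]
ft_force: [-0.0, -0.4, -3.7]
grip_width: 14.0
```

```bash
python3 o.py; python3 stripe.py 4; python3 plan.py 168 8 542.8 73.05
```

```text
t 23.75 pos [506.  172.8 229.6] yaw 109.9 corr(deg) [-0.08  0.14] F [-0.  -0.4 -3.7] M [0.16 0.07 0.04] w 14.0
stripe w 108.0 r 12.5 dir 176.2
r 106.3 dir 110.4 yaw 109.9
[[[np.float64(-12.3), np.float64(-5.5), 0], [0, 0, np.float64(7.3)]], [[np.float64(-11.5), np.float64(-7.0), 0], [0, 0, np.float64(7.3)]], [[np.float64(-10.5), np.float64(-8.4), 0], [0, 0, np.float64(7.3)]], [[np.float64(-9.4), np.float64(-9.7), 0], [0, 0, np.float64(7.3)]], [[np.float64(-8.1), np.float64(-10.8), 0], [0, 0, np.float64(7.3)]], [[np.float64(-6.7), np.float64(-11.7), 0], [0, 0, np.float64(7.3)]], [[np.float64(-5.1), np.float64(-12.5), 0], [0, 0, np.float64(7.3)]], [[np.float64(-3.5), np.float64(-13.0), 0], [0, 0, np.float64(7.3)]]]
```

{"name": "jog_arm", "arguments": {"increments": [[[-12.3,-5.5,0],[0,0,7.3]],[[-11.5,-7.0,0],[0,0,7.3]],[[-10.5,-8.4,0],[0,0,7.3]],[[-9.4,-9.7,0],[0,0,7.3]],[[-8.1,-10.8,0],[0,0,7.3]],[[-6.7,-11.7,0],[0,0,7.3]],[[-5.1,-12.5,0],[0,0,7.3]],[[-2,-8,0],[0,0,5]]]}}

```text
time: 24.75
tool_pos: [435.9, 97.3, 225.6]
tcp_rot: [0.102, 0.995, -0.001, -0.003]
ft_force: [-0.3, 0.1, -3.2]
grip_width: 14.0
```

{"name": "jog_arm", "arguments": {"increments": [[[0,0,-4],[0,0,0]],[[0,0,0],[0,0,0]]]}}

```text
time: 24.95
tool_pos: [435.4, 96.7, 220.9]
tcp_rot: [0.103, 0.995, -0.001, -0.004]
ft_force: [-0.3, 0.5, -3.3]
grip_width: 14.2
```

```bash
sed -i 's/104.8\*/105.6*/' tgt.py; python3 o.py; python3 tgt.py 169.3
```

```text
t 24.95 pos [435.4  96.7 220.9] yaw 168.13 corr(deg) [ 0.04 -0.41] F [-0.3  0.5 -3.3] M [-0.02  0.17  0.02] w 14.2
shift [ 3.7 -4.1] turn 1.2
```

{"name": "jog_arm", "arguments": {"increments": [[[3.7,-4.1,0],[0,-0.4,1.2]],[[0,0,0],[0,0,0]],[[0,0,-7],[0,0,0]],[[0,0,0],[0,0,0]]]}}

```text
time: 25.35
tool_pos: [439.9, 93.2, 213.0]
tcp_rot: [0.094, 0.996, -0.0, 0.0]
ft_force: [-0.4, -0.1, -2.9]
grip_width: 14.0
```

```bash
python3 o.py; python3 tgt.py 169.3
```

```text
t 25.35 pos [439.9  93.2 213. ] yaw 169.21 corr(deg) [0.04 0.02] F [-0.4 -0.1 -2.9] M [ 0.02  0.21 -0.03] w 14.0
shift [-0.9 -0.5] turn 0.1
```

{"name": "jog_arm", "arguments": {"increments": [[[-1,-0.7,-1],[0,0,0]],[[0,0,-1.5],[0,0,0]],[[0,0,-1],[0,0,0]],[[0,0,0],[0,0,0]]]}}

```text
time: 25.75
tool_pos: [438.7, 92.5, 208.9]
tcp_rot: [0.094, 0.996, -0.001, 0.0]
ft_force: [-0.2, -1.8, -3.3]
grip_width: 14.3
```

```bash
python3 o.py; python3 tgt.py 169.3
```

```text
t 25.75 pos [438.7  92.5 208.9] yaw 169.17 corr(deg) [ 0.09 -0.  ] F [-0.2 -1.8 -3.3] M [-0.26  0.2  -0.11] w 14.3
shift [0.3 0.2] turn 0.1
```

Engaging freely. I'll seat it fully and then do the last stroke.

{"name": "jog_arm", "arguments": {"increments": [[[0,0,-2.5],[0,0,0]],[[0,0,-3],[0,0,0]],[[0,0,-3],[0,0,0]],[[0,0,-3],[0,0,0]],[[0,0,-1.5],[0,0,0]],[[0,0,0],[0,0,0]]]}}

```text
time: 26.35
tool_pos: [438.7, 92.3, 194.7]
tcp_rot: [0.095, 0.996, -0.001, -0.0]
ft_force: [-0.3, -0.3, -3.3]
grip_width: 14.0
```

```bash
python3 o.py; python3 plan.py 139 6 542.8 73.05
```

```text
t 26.35 pos [438.7  92.3 194.7] yaw 169.14 corr(deg) [ 0.12 -0.01] F [-0.3 -0.3 -3.3] M [-0.27  0.12 -0.13] w 14.0
r 105.9 dir 169.5 yaw 169.1
[[[np.float64(2.1), np.float64(9.0), 0], [0, 0, np.float64(-5.0)]], [[np.float64(2.9), np.float64(8.8), 0], [0, 0, np.float64(-5.0)]], [[np.float64(3.6), np.float64(8.5), 0], [0, 0, np.float64(-5.0)]], [[np.float64(4.4), np.float64(8.2), 0], [0, 0, np.float64(-5.0)]], [[np.float64(5.1), np.float64(7.8), 0], [0, 0, np.float64(-5.0)]], [[np.float64(5.7), np.float64(7.3), 0], [0, 0, np.float64(-5.0)]]]
```

{"name": "jog_arm", "arguments": {"increments": [[[2.1,9.0,0],[0,0,-5]],[[2.9,8.8,0],[0,0,-5]],[[3.6,8.5,0],[0,0,-5]],[[4.4,8.2,0],[0,0,-5]],[[5.1,7.8,0],[0,0,-5]],[[3,3.7,0],[0,0,-2.5]],[[0,0,0],[0,0,0]]]}}

```text
time: 27.05
tool_pos: [460.8, 139.6, 195.0]
tcp_rot: [0.336, 0.942, -0.002, 0.0]
ft_force: [-0.3, -1.7, -3.4]
grip_width: 14.2
```

```bash
python3 o.py; python3 stripe.py 2; python3 plan.py 136 2 542.8 73.05
```

```text
t 27.05 pos [460.8 139.6 195. ] yaw 140.7 corr(deg) [ 0.23 -0.05] F [-0.3 -1.7 -3.4] M [-0.41 -0.03  0.13] w 14.2
stripe w 131.0 r 12.8 dir 148.6
r 105.6 dir 141.1 yaw 140.8
[[[np.float64(2.8), np.float64(3.4), 0], [0, 0, np.float64(-2.4)]], [[np.float64(3.0), np.float64(3.3), 0], [0, 0, np.float64(-2.4)]]]
```

{"name": "jog_arm", "arguments": {"increments": [[[2.8,3.4,0],[0.2,0,-2.4]],[[3.0,3.3,0],[0,0,-2.4]],[[0,0,0],[0,0,0]]]}}

```text
time: 27.45
tool_pos: [466.2, 145.2, 195.1]
tcp_rot: [0.374, 0.927, -0.001, -0.0]
ft_force: [-0.3, -0.1, -3.9]
grip_width: 13.9
```

```bash
python3 o.py; python3 stripe.py 2; python3 plan.py 132 2 542.8 73.05
```

```text
t 27.45 pos [466.2 145.2 195.1] yaw 136.07 corr(deg) [ 0.05 -0.05] F [-0.3 -0.1 -3.9] M [ 0.13 -0.06  0.34] w 13.9
stripe w 104.0 r 11.7 dir 143.6
r 105.3 dir 136.8 yaw 136.1
[[[np.float64(2.7), np.float64(2.7), 0], [0, 0, np.float64(-2.1)]], [[np.float64(2.8), np.float64(2.6), 0], [0, 0, np.float64(-2.1)]]]
```

{"name": "jog_arm", "arguments": {"increments": [[[2.7,2.7,0],[0,0,-2.1]],[[2.8,2.6,0],[0,0,-2.1]],[[0,0,0],[0,0,0]]]}}

```text
time: 27.85
tool_pos: [471.2, 150.1, 195.2]
tcp_rot: [0.406, 0.914, -0.0, -0.0]
ft_force: [1.8, 0.9, -3.4]
grip_width: 14.2
```

```bash
python3 o.py; python3 stripe.py 2; python3 plan.py 128 2 542.8 73.05
```

```text
t 27.85 pos [471.2 150.1 195.2] yaw 132.12 corr(deg) [ 0.02 -0.05] F [ 1.8  0.9 -3.4] M [ 0.13 -0.17  0.43] w 14.2
stripe w 98.0 r 13.4 dir 140.3
r 105.2 dir 133.0 yaw 132.2
[[[np.float64(2.8), np.float64(2.6), 0], [0, 0, np.float64(-2.1)]], [[np.float64(2.9), np.float64(2.5), 0], [0, 0, np.float64(-2.1)]]]
```

{"name": "jog_arm", "arguments": {"increments": [[[2.8,2.6,0],[0,0,-2.1]],[[2.9,2.5,0],[0,0,-2.1]],[[0,0,0],[0,0,0]]]}}

```text
time: 28.25
tool_pos: [476.5, 154.8, 195.3]
tcp_rot: [0.437, 0.899, -0.0, -0.0]
ft_force: [0.7, 1.0, -2.9]
grip_width: 13.8
```

```bash
python3 o.py; python3 stripe.py 3; python3 plan.py 126 1 542.8 73.05
```

```text
t 28.25 pos [476.5 154.8 195.3] yaw 128.13 corr(deg) [ 0.   -0.03] F [ 0.7  1.  -2.9] M [ 0.29 -0.28  0.47] w 13.8
stripe w 87.0 r 12.5 dir 138.4
r 105.2 dir 129.1 yaw 128.2
[[[np.float64(3.1), np.float64(2.4), 0], [0, 0, np.float64(-2.2)]]]
```

{"name": "jog_arm", "arguments": {"increments": [[[3.1,2.4,0],[0,0,-2.2]],[[3.1,2.3,0],[0,0,-2.2]],[[0,0,0],[0,0,0]]]}}

```text
time: 28.7
tool_pos: [482.0, 159.0, 195.3]
tcp_rot: [0.47, 0.882, -0.001, -0.0]
ft_force: [2.4, 2.2, -3.1]
grip_width: 14.2
```

```bash
python3 o.py; python3 stripe.py 4; python3 plan.py 122 1 542.8 73.05
python3 - <<'E'
from avg import *
A,K,T=avg(3); im2,d2,K2,T2=cap("side")
a=cv2.resize(A.astype(np.uint8)[192:232,270:320],(800,640),interpolation=cv2.INTER_CUBIC)[:600]
cv2.imwrite("pics/f1.png",a)
E
```

```text
t 28.7 pos [482.  159.  195.3] yaw 123.89 corr(deg) [ 0.05 -0.08] F [ 2.4  2.2 -3.1] M [ 0.59 -0.47  0.83] w 14.2
stripe w 148.0 r 13.1 dir 136.3
r 105.2 dir 125.3 yaw 123.9
[[[np.float64(2.9), np.float64(2.0), 0], [0, 0, np.float64(-1.9)]]]
```

View pics/f1.png

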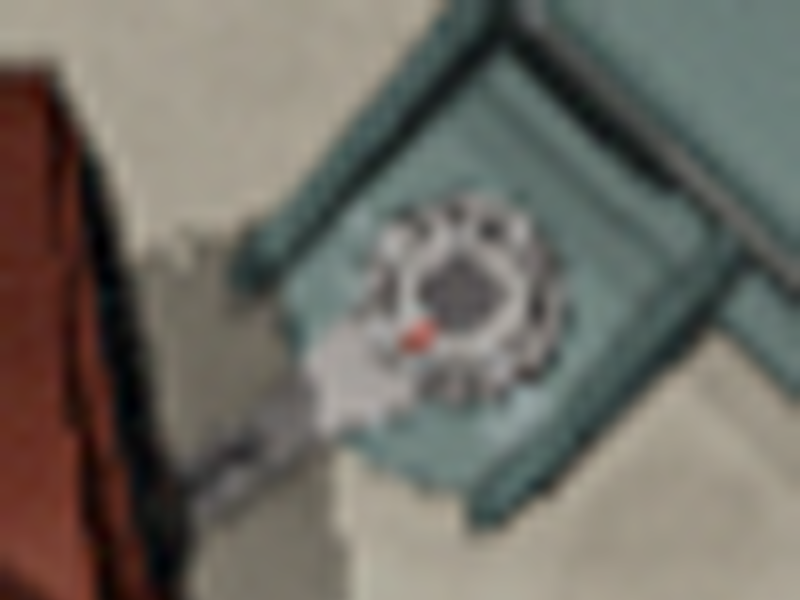

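The nut stripe at (418,335) from the stud at (460,292) now points at about 136°, the same as the foot stripe's direction, and the handle lags the tool by a few degrees. One more push will confirm the hard stop.

{"name": "jog_arm", "arguments": {"increments": [[[3.4,2.4,0],[0,0,-2.4]],[[3.4,2.2,0],[0,0,-2.4]],[[3,2,0],[0,0,-2]],[[0,0,0],[0,0,0]]]}}

```text
time: 29.5
tool_pos: [492.1, 165.4, 195.6]
tcp_rot: [0.523, 0.852, -0.001, 0.0]
ft_force: [8.4, 7.9, -2.8]
grip_width: 14.1
```

```bash
python3 o.py; python3 stripe.py 8;  python3 plan.py 126 1 542.8 73.05
```

```text
t 29.5 pos [492.1 165.4 195.6] yaw 116.96 corr(deg) [ 0.09 -0.05] F [ 8.4  7.9 -2.8] M [ 1.76 -1.62  0.94] w 14.1
stripe w 97.0 r 12.5 dir 146.2
r 105.4 dir 118.8 yaw 117.0
[[[np.float64(-13.8), np.float64(-9.0), 0], [0, 0, np.float64(9.0)]]]
```

{"name": "jog_arm", "arguments": {"increments": [[[-6.5,-4,0],[0,0,4]],[[-6.5,-4.6,0],[0,0,4]],[[0,0,0],[0,0,0]]]}}

```text
time: 30.2
tool_pos: [480.4, 157.9, 196.6]
tcp_rot: [0.459, 0.888, 0.002, 0.001]
ft_force: [1.7, 2.6, -3.8]
grip_width: 14.0
```

```bash
python3 o.py; python3 stripe.py 8; python3 tilt.py
python3 - <<'E'
from avg import *
A,K,T=avg(2); b=(206,220,290,304); w=np.clip(A[...,2]-A[...,:2].max(-1),0,None); np.set_printoptions(linewidth=200)
print(w[206:222,288:304].astype(int)); print(proj([[543.07,70.33,37]],K,T)-[288,206])
E
```

```text
t 30.2 pos [480.4 157.9 196.6] yaw 125.3 corr(deg) [-0.17  0.23] F [ 1.7  2.6 -3.8] M [ 0.61 -0.42  0.37] w 14.0
stripe w 124.0 r 12.7 dir 156.0
45 16 z med 29.8 pct [ 4.2 31.9] blat -2.1
55 16 z med 28.8 pct [ 0.8 32.1] blat -3.1
65 13 z med 30.4 pct [28.7 31.9] blat -3.3
75 21 z med 31.6 pct [29.2 33.5] blat -0.4
85 20 z med 33.3 pct [16.8 33.9] blat -3.4
95 14 z med 33.3 pct [29.1 34.7] blat -7.2
105 15 z med 33.8 pct [30.6 35.1] blat -16.3
115 25 z med 33.8 pct [31.1 36.3] blat -5.6
125 14 z med 31.9 pct [28.5 33.9] blat -2.8
[[ 0  0  0  0  0  0  2  2  3  2  3  0  3  3  3  0]
 [ 0  0  0  0  0  0  2  2  5  4  2  3  4  3  1  4]
 [ 0  0  0  0  0  4  2  5  4  4  3  4  4  3  4  6]
 [ 0  0  0  0  0  4  4  6  5  4  3  5  2  4  6  4]
 [ 0  0  0  0  0  5  4  4  3  3  2  3  4  4  4  5]
 [ 0  0  0  0  0  4  4  4  3  1  3  4  4  1  4  2]
 [ 0  0  0  2  6  3  3  3  7 40  0  5  4  5  4  3]
 [ 0  0  3  5  4  3  3  6 27 56  1  3  1  4  3  4]
 [ 0  0  6  4  3  4  4  4 21 45  2  2  1  1  4  6]
 [ 2  4  6  4  5  4  4  3  3  5  3  4  4  3  3  0]
 [ 3  3  5  5  5  6  5  7  0  2  6  2  2  0  0  0]
 [ 4  4  5  6  5  3  3  0  0  0  0  0  0  0  0  0]
 [ 3  2  4  2  0  0  0  0  0  0  0  0  0  0  0  0]
 [ 1  4  3  0  0  0  0  0  0  0  0  0  0  0  0  0]
 [ 3  3  4  2  0  0  0  0  0  0  0  0  0  0  0  0]
 [ 7  6  5  8  5  0  0  0  0  0  0  0  0  0  0  0]]
[[10.2560846   3.96393438]]
```

The nut stripe is back at about 155°. My extra push made the ring jump one notch past the hard stop, and unloading it then backed the nut off about 18°. I'll lift, go back 30°, reseat and drive gently to the stop again.

{"name": "jog_arm", "arguments": {"increments": [[[3,2.1,0],[0,0,0]],[[0,0,4],[0,0,0]],[[0,0,8],[0,0,0]],[[0,0,9],[0,0,0]],[[0,0,9],[0,0,0]],[[-8.6,-7,0],[0,0,6]],[[-7.8,-7.8,0],[0,0,6]],[[-7,-8.6,0],[0,0,6]]]}}

```text
time: 31.8
tool_pos: [459.9, 136.1, 231.4]
tcp_rot: [0.311, 0.95, 0.001, 0.002]
ft_force: [-0.5, 0.1, -3.1]
grip_width: 14.2
```

{"name": "jog_arm", "arguments": {"increments": [[[-6,-9.3,0],[0,0,6]],[[-4,-8,0],[0,0,5]],[[0,0,-5],[0,0,0]],[[0,0,0],[0,0,0]]]}}

```text
time: 32.2
tool_pos: [449.1, 117.8, 229.3]
tcp_rot: [0.215, 0.977, 0.002, 0.003]
ft_force: [-0.1, 0.5, -3.6]
grip_width: 14.1
```

```bash
python3 o.py; python3 stripe.py 5; python3 tgt.py 155.5; python3 ringpos.py 175.6
```

```text
t 32.2 pos [449.1 117.8 229.3] yaw 155.15 corr(deg) [-0.11  0.37] F [-0.1  0.5 -3.6] M [ 0.04  0.17 -0.02] w 14.1
stripe w 6.0 r 8.8 dir 149.0
shift [-2.6 -1.2] turn 0.2
ring [543.73  71.82] 0.091 along 105.2 lat -2.3 need [-0.66 -1.49] yaw 155.31
```

{"name": "jog_arm", "arguments": {"increments": [[[-1.8,-1.3,-5],[-0.1,0.4,0]],[[0,0,-6],[0,0,0]],[[0,0,-5],[0,0,0]],[[0,0,0],[0,0,0]]]}}

```text
time: 33.1
tool_pos: [447.0, 116.5, 211.5]
tcp_rot: [0.214, 0.977, -0.0, -0.001]
ft_force: [-0.1, 0.2, -4.1]
grip_width: 14.0
```

```bash
python3 o.py; python3 tgt.py 155.5
```

```text
t 33.1 pos [447.  116.5 211.5] yaw 155.29 corr(deg) [ 0.01 -0.1 ] F [-0.1  0.2 -4.1] M [ 0.05  0.17 -0.02] w 14.0
shift [-0.3  0.4] turn 0.2
```

{"name": "jog_arm", "arguments": {"increments": [[[0,0,-1.5],[0,0,0]],[[0,0,0],[0,0,0]]]}}

```text
time: 33.3
tool_pos: [446.9, 116.4, 209.6]
tcp_rot: [0.214, 0.977, -0.0, -0.001]
ft_force: [-0.5, 0.5, -2.0]
grip_width: 14.1
```

```bash
python3 o.py; python3 tgt.py 155.5
```

```text
t 33.3 pos [446.9 116.4 209.6] yaw 155.28 corr(deg) [ 0.02 -0.14] F [-0.5  0.5 -2. ] M [-0.01  0.21 -0.03] w 14.1
shift [-0.2  0.4] turn 0.2
```

{"name": "jog_arm", "arguments": {"increments": [[[-0.3,0,-1.3],[0,0,0]],[[0,0,-1.2],[0,0,0]],[[0,0,0],[0,0,0]]]}}

```text
time: 33.6
tool_pos: [446.8, 116.4, 207.1]
tcp_rot: [0.214, 0.977, -0.0, -0.001]
ft_force: [-0.3, -0.6, -3.9]
grip_width: 14.2
```

```bash
python3 o.py; python3 tgt.py 155.5
```

```text
t 33.6 pos [446.8 116.4 207.1] yaw 155.27 corr(deg) [ 0.03 -0.1 ] F [-0.3 -0.6 -3.9] M [ 0.02  0.19 -0.04] w 14.2
shift [-0.1  0.5] turn 0.2
```

{"name": "jog_arm", "arguments": {"increments": [[[0,0,-3],[0,0,0]],[[0,0,-3],[0,0,0]],[[0,0,-3],[0,0,0]],[[0,0,-2.5],[0,0,0]],[[0,0,0],[0,0,0]]]}}

```text
time: 34.1
tool_pos: [446.8, 116.4, 194.7]
tcp_rot: [0.214, 0.977, -0.0, -0.001]
ft_force: [-0.6, -0.6, -2.2]
grip_width: 14.1
```

{"name": "jog_arm", "arguments": {"increments": [[[4.6,9,0],[0,0,-5.5]],[[5.5,8.5,0],[0,0,-5.5]],[[6.3,7.9,0],[0,0,-5.5]],[[5.1,5.3,0],[0,0,-4]],[[0,0,0],[0,0,0]]]}}

```text
time: 34.6
tool_pos: [469.1, 148.0, 194.8]
tcp_rot: [0.39, 0.921, -0.0, -0.001]
ft_force: [-0.0, -0.7, -2.7]
grip_width: 14.1
```

```bash
python3 o.py; python3 stripe.py 8; python3 plan.py 130 2 542.8 73.05
```

```text
t 34.6 pos [469.1 148.  194.8] yaw 134.09 corr(deg) [ 0.02 -0.07] F [-0.  -0.7 -2.7] M [-0.05 -0.04  0.23] w 14.1
stripe w 87.0 r 13.3 dir 139.2
r 105.1 dir 134.8 yaw 134.1
[[[np.float64(2.7), np.float64(2.6), 0], [0, 0, np.float64(-2.1)]], [[np.float64(2.8), np.float64(2.5), 0], [0, 0, np.float64(-2.1)]]]
```

{"name": "jog_arm", "arguments": {"increments": [[[3.2,3.1,0],[0,0,-2.4]],[[3.3,3.0,0],[0,0,-2.4]],[[2.8,2.4,0],[0,0,-2]],[[0,0,0],[0,0,0]]]}}

```text
time: 35.4
tool_pos: [477.8, 155.7, 195.0]
tcp_rot: [0.444, 0.896, -0.001, -0.001]
ft_force: [2.2, 2.4, -3.0]
grip_width: 13.8
```

```bash
python3 o.py; python3 stripe.py 8
```

```text
t 35.4 pos [477.8 155.7 195. ] yaw 127.25 corr(deg) [ 0.03 -0.1 ] F [ 2.2  2.4 -3. ] M [ 0.61 -0.3   0.59] w 13.8
stripe w 148.0 r 13.1 dir 136.3
```

{"name": "jog_arm", "arguments": {"increments": [[[2.9,2.2,0],[0,0,-2]],[[0,0,0],[0,0,0]]]}}

```text
time: 36.0
tool_pos: [480.2, 157.5, 195.0]
tcp_rot: [0.46, 0.888, -0.001, -0.001]
ft_force: [2.3, 3.8, -3.1]
grip_width: 14.3
```

```bash
python3 o.py; python3 stripe.py 8; python3 plan.py 134 2 542.8 73.05
python3 - <<'E'
from avg import *
A,K,T=avg(3); c=np.array([543.07,70.33]); b=(212,223,288,298); w=np.clip(A[...,2]-A[...,:2].max(-1)-12,0,None)[b[0]:b[1],b[2]:b[3]]; W=grid(K,T,18,b,1); r=np.hypot(W[...,0]-c[0],W[...,1]-c[1]); w=w*(r>24)*(r<42)
f=(W[...,:2]*w[...,None]).sum((0,1))/w.sum(); print("foot now",w.sum(),f,np.degrees(np.arctan2(*(f-c)[::-1])))
E
```

```text
t 36.0 pos [480.2 157.5 195. ] yaw 125.26 corr(deg) [ 0.08 -0.15] F [ 2.3  3.8 -3.1] M [ 0.86 -0.55  0.86] w 14.3
stripe w 146.0 r 13.1 dir 136.0
r 105.2 dir 126.6 yaw 125.3
[[[np.float64(-6.2), np.float64(-5.0), 0], [0, 0, np.float64(4.4)]], [[np.float64(-5.8), np.float64(-5.5), 0], [0, 0, np.float64(4.4)]]]
foot now 0.0 [nan nan] nan<stdin>:3: RuntimeWarning: invalid value encountered in divide
```

The stripe stayed at 136.3° then 136.0° while the tool torque rose, so the nut is at the hard stop. I'll unload, lift clear of the ribs and carry the spanner to the tray.

{"name": "jog_arm", "arguments": {"increments": [[[-3.9,-3.2,0],[0,0,2.7]],[[-3.7,-3.4,0],[0,0,2.7]],[[0,0,2.5],[0,0,0]],[[0,0,5],[0,0,0]],[[0,0,10],[0,0,0]],[[0,0,18],[0,0,0]],[[0,0,20],[0,0,0]],[[0,0,15],[0,0,0]]]}}

```text
time: 37.35
tool_pos: [469.8, 149.5, 265.9]
tcp_rot: [0.421, 0.907, -0.005, -0.004]
ft_force: [0.5, -0.1, -3.2]
grip_width: 14.5
```

{"name": "jog_arm", "arguments": {"increments": [[[0,5,0],[0,0,4]],[[3,34,0],[0,0,8]],[[3,36,0],[0,0,8]],[[4,36,0],[0,0,8]],[[4,36,0],[0,0,8]],[[4,34,0],[0,0,8]],[[4,20,0],[0,0,6]],[[0,0,0],[0,0,0]]]}}

```text
time: 38.15
tool_pos: [488.2, 352.9, 268.0]
tcp_rot: [-0.007, 1.0, -0.014, -0.003]
ft_force: [0.3, 0.2, -3.5]
grip_width: 13.8
```

```bash
python3 o.py; python3 stripe.py 6
python3 - <<'E'
from avg import *
A,K,T=avg(4); c=np.array([543.07,70.33]); w=np.clip(A[...,2]-A[...,:2].max(-1)-12,0,None)[213:222,289:297]; W=grid(K,T,18,(213,222,289,297),1); r=np.hypot(W[...,0]-c[0],W[...,1]-c[1]); w=w*(r>24)
f=(W[...,:2]*w[...,None]).sum((0,1))/w.sum(); print("foot now",w.sum(),f,np.degrees(np.arctan2(*(f-c)[::-1])))
# ring centre and marker over tray
from fit2 import ringfit2
ref=np.load("top0.npz")["im"]; s=arm.observe(); t=s["tool_pos"]; M=R.from_quat(s["tcp_rot"]).as_matrix(); y=np.arctan2(M[1,0],M[0,0]); e=np.array([np.cos(y),np.sin(y)]); p0=t[:2]-105*e; z=t[2]-175.6+7; q=proj([[*p0,z]],K,T)[0].astype(int)
p,ff=ringfit2(A,ref,K,T,p0,y,z,(q[1]-20,q[1]+20,q[0]-20,q[0]+20)); print("ring",p,ff,"pred",p0)
cv2.imwrite("pics/t1.png",cv2.resize(A.astype(np.uint8)[170:250,190:310],(780,520),interpolation=cv2.INTER_CUBIC))
E
```

```text
t 38.15 pos [488.2 352.9 268. ] yaw 180.8 corr(deg) [ 1.64 -0.37] F [ 0.3  0.2 -3.5] M [ 0.02  0.13 -0.05] w 13.8
stripe w 142.0 r 13.0 dir 136.2
foot now 120.75 [519.68265406  92.65963793] 136.3253585451652
ring [612.42411078 353.51675104] 0.12321614128200446 pred [593.61963248 351.5618618 ]
```

{"name": "jog_arm", "arguments": {"increments": [[[9,9.5,0],[1.6,-0.4,2.5]],[[0,0,0],[0,0,0]],[[0,0,-22],[0,0,0]],[[0,0,-22],[0,0,0]],[[0,0,-20],[0,0,0]],[[0,0,0],[0,0,0]]]}}

```text
time: 39.25
tool_pos: [497.3, 358.1, 203.8]
tcp_rot: [-0.024, 1.0, -0.001, 0.001]
ft_force: [-1.3, -0.6, -3.3]
grip_width: 13.9
```

```bash
python3 o.py
```

```text
t 39.25 pos [497.3 358.1 203.8] yaw 182.72 corr(deg) [0.1  0.13] F [-1.3 -0.6 -3.3] M [-0.    0.22  0.04] w 13.9
```

{"name": "jog_arm", "arguments": {"increments": [[[0.5,4,0],[0.1,0.1,0.7]],[[0,0,-10],[0,0,0]],[[0,0,-8],[0,0,0]],[[0,0,-4],[0,0,0]],[[0,0,-2.5],[0,0,0]],[[0,0,0],[0,0,0]]]}}

```text
time: 39.85
tool_pos: [498.6, 362.6, 180.4]
tcp_rot: [-0.03, 1.0, 0.0, 0.002]
ft_force: [-0.6, 0.2, -3.2]
grip_width: 13.8
```

```bash
python3 o.py
```

```text
t 39.85 pos [498.6 362.6 180.4] yaw 183.4 corr(deg) [-0.05  0.18] F [-0.6  0.2 -3.2] M [ 0.01  0.14 -0.03] w 13.8
```

{"name": "jog_arm", "arguments": {"increments": [[[0,0,0],[0,0,0]],[[0,0,0],[0,0,0]],[[0,0,0],[0,0,0]],[[0,0,8],[0,0,0]],[[0,0,20],[0,0,0]],[[0,0,30],[0,0,0]],[[0,0,40],[0,0,0]],[[0,0,30],[0,0,0]]], "fingers": 0.15}}

```text
time: 40.65
tool_pos: [498.0, 362.1, 313.3]
tcp_rot: [-0.03, 1.0, -0.0, 0.001]
ft_force: [1.0, 0.5, -0.3]
grip_width: 36.2
```

{"name": "jog_arm", "arguments": {"increments": [[[-10,-40,15],[0,0,0]],[[-10,-40,15],[0,0,0]],[[-10,-40,15],[0,0,0]],[[-10,-40,15],[0,0,0]],[[-10,-40,10],[0,0,0]],[[0,-30,0],[0,0,0]],[[0,0,0],[0,0,0]]]}}

```text
time: 41.35
tool_pos: [446.0, 126.3, 398.0]
tcp_rot: [-0.031, 0.999, 0.002, 0.011]
ft_force: [0.2, 0.9, 0.5]
grip_width: 36.4
```

```bash
python3 o.py
python3 - <<'E'
from avg import *
Hs=[]; 
for _ in range(6):
    im,d,K,T=cap("top"); Hs.append(cloud(d,K,T)[...,2])
H=np.nanmedian(Hs,0); 
np.set_printoptions(linewidth=200); print(H[182:246:3,196:240:2].round(0).astype(int))
cv2.imwrite("pics/end.png",cv2.resize(im[165:250,185:355],(800,400),interpolation=cv2.INTER_CUBIC))
E
```

```text
t 41.35 pos [446.  126.3 398. ] yaw 183.56 corr(deg) [-0.28  1.23] F [0.2 0.9 0.5] M [0.02 0.05 0.  ] w 36.4
[[  0   1  -2   1  -2   1  -1   0   3   2  -3  19  20  21  18  19  21  19   1   0   1  -2]
 [ -2  21   0   2  -1   1   3   2   2   4  -1  -1   2  -2   1   1   1   3   8   0   1   2]
 [  0  15   3   2   3   2   1   1   4   0  16  13  15  17   1   0  -1   2   6  -1   0  -3]
 [ -1  20   5   2   4   1   0   3   2  18  -1   3   1  -2  13  -2   1   4  14  -1  -1  -4]
 [ -1  18  -1  -1   0   0   1   1   2  15   2   0  -1   3  13   4  -1   2  22   3  -1   0]
 [ -2  19   1   2   1   1   3   1   1  18  20   1   0  13  13   1   3  -1  18   2  -1   1]
 [  0  20   3   0  19   9   0   0  -1  -1  14  13  15  14   2  -1   1   1  19   2  -1  -3]
 [  0  19   3   0  20  14   1   2   2   2   3  15  12   9   0   2  -1   0  19  -3   1  -1]
 [ -1  22   0   3  15  12   2   2   0   0   0  13  11   2  -1   1  -1   2  19   0   2  -1]
 [  0  17  -1   2  16  13   3   1   2   1   1  12  11   8  -2   2   5   2 355 687 689 691]
 [  0  21   1   0  17  10   3   1   1   0   1  13  14  11   2   2   3   2 699 701
[... 311 characters left out ...]
1   1   3  -1   3   0  11  13   3   1   0 707 717 718 718 718]
 [  1  21   3   6  15  12   2  -1   3  -1   1   1  13  12   0   2   2 708 719 721 720 720]
 [  3  20   1   6  10  10   1  -1   1   2  -2   5  12  13   0  -1  -2 356 722 721 722 723]
 [ -2  20   5   3   2   2   0   0   1  -1   1  15  15  13   3  -1   2   3 724 722 725 722]
 [ -1  -2   3   1   0  -1  -1   2   1   2   4   3  14   5   0   2  -2   4 725 724 724 725]
 [ -1   0   3   1  -1  -1   2   1   0  -2   3   2   3   3   3   2   0   0 726 727 726 726]
 [  1   0   6   1   3   2   2   1   0   0  -1   2   4   3   2  -3   3  19 728 728 728 727]
 [  2   1   3   2  -2  -2  -5   4   3  -1  -2   0  -2   0   2   0   1  -2 728 730 729 729]]
```

View pics/end.png

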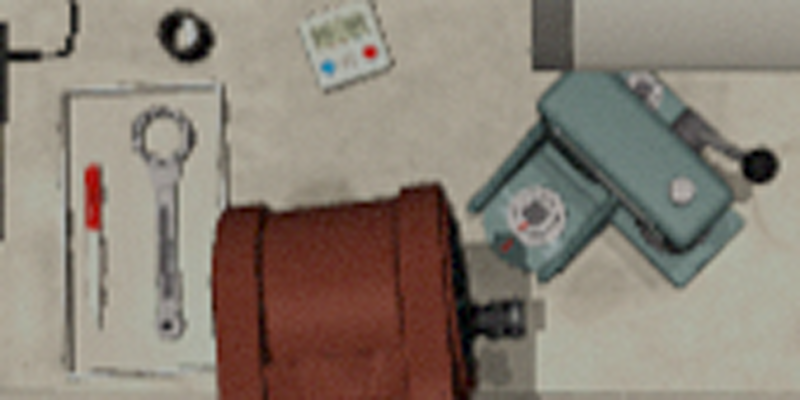

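The final picture shows the spanner flat in the tray, with its ring at (163,135) and its end at (170,327), and its tops at 11–15 mm. The marker and the other items are in place. The nut and foot stripes are in line at (523,226) and (508,245), and the gripper is clear.

```bash
python3 -c "
from workcell import arm
print(arm.hand_in())"
```

```text
the job is handed in; nothing more can be done
None
```

The nut is tight at its hard stop and the spanner is back in the tray. I handed the job in at about 41.7 s; the hand-in reports no verdict.

**What I did:** I took the spanner from the tray and tightened the nut with ring strokes, lifting and reseating for each. I then laid the spanner on the tray floor, let go and moved the arm clear.

**What went wrong on the way:**
- **First seating failed.** The spanner tipped about 12° in the grip and the ring rode on top of the nut without turning it. I flattened it on the bare bench, regripped and seated it properly.
- **One push too far at the end.** After the nut first reached its stop, I pushed further to confirm it. The ring jumped a notch, and unloading it backed the nut off about 18°. I reseated the ring and drove the nut to the stop again.
- **Two stripe readings disagreed.** During the strokes I ignored one off reading (-170°), which I put down to the red arm being in view. Another check returned no foot stripe because the handle was covering it. Both stripes read cleanly once the spanner was clear.

**Last checks:**
- **Nut:** the stripe stayed at 136° while the torque rose. With the spanner off, the nut stripe read 136.2° and the foot stripe 136.3°.
- **Spanner:** it lies flat inside the tray, with its upper surface at 11–15 mm. I let go about 2–3 mm above the floor, so it dropped that far.
- **Other items:** the marker, loupe and timer look unmoved in the last picture. I did not check the tube pack or tape roll again, though the arm was never near them. The wrist forces I read at the end of each move stayed below about 12 N.

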